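Couple the stock trolley's drawbar to the bench ball

TASK

Couple the trolley to the bench: raise the coupler's handle right up, lift the drawbar over and lower the coupler gently onto the ball until it is fully home, then press the handle all the way down to lock it. Then prove the catch as one does: with the handle down, tug the coupler upward so that its jaw bears on the ball with a good 10 N over and above the bar's own weight (never press or pull on the ball with more than 30 N), let it settle back onto the ball and take the hand away. Leave the brushes, mugs and other things on the bench where they are.

Things in the scene. Friction and masses are not known exactly. Their poses are not given: they have to be found in the camera images.
- drawbar: Plain steel ball coupler ending a grey 30 mm square bar. Origin: centre of its socket, where the ball's centre lies when home; own +x runs back along the bar to the trolley, +z up. Socket open below, 43 mm across flats, rim 7 mm below and roof 20 mm above the origin, domed cap to 36 mm above it. Jaw and nut at the rear reach 36 mm below it. At the start the socket hangs about 35 mm over the bench.
- cheeks (a point): Where to take the coupler from above: two flat upright cheeks, 54 mm over their outsides (along own y), from 19 mm in front of the socket centre to 31 mm behind it, and from 9 mm below to 21 mm above it. This point: midway between them, 6 mm above the socket centre. The coupler weighs about 6 to 9 N here.
- sleeve_mouth (a point): Robot-side end of the 38 mm sleeve in which the bar slides (about 2 N), axes as the drawbar's. The sleeve swings freely sideways and up and down about a hinge 147 mm behind this point along own +x, 71 mm above the bench, level with the ball, on the braked trolley. Reach of the socket from that hinge: 290 to 420 mm, from 0.11 rad below to 0.6 rad above level; only its weight holds it down.
- ball (a point): Centre of the 40 mm steel ball of the hitch, 71 mm above the bench.
- hitch: The hitch: 70 mm square plate bolted to the bench (immovable), 18 mm shank with a nut, the ball on top. Origin: underside centre of the plate. It stands to the left or the right of the parked drawbar.
- lever (a joint): The coupler's handle, rad: 0 = fully down on its stop (locked); grows as its free end is raised, to 0.95. It stays where it is left; moving it takes about 3 N at the grip. Its cam drives the jaw: clear of the ball's way only above 0.75, under the ball near 0.
- lever_pivot (a point): Axis of the handle (parallel to the coupler's y), 58 mm behind and 26 mm above the socket centre.
- lever_grip (a point): Grip of the handle: black rubber bar 20 mm wide, 10 mm thick, 64 mm long, ending 29 mm beyond this point. 92 mm from the pivot: with the handle down 88 mm behind and 27 mm above it (rising at 0.3 rad towards the trolley), 38 mm over the bar's top face, free on both sides. Raising carries it up and towards the robot about the pivot.
- jaw: Steel jaw behind and below the socket (its origin: the socket centre when shut). With the handle down it reaches under the rear of the ball. Its slack is set by a nut and not known: the coupler rises some 1 to 6 mm before the jaw bears on the ball, and is stiff from there.
- seat: Brass wear pad in the roof of the socket, fixed to the coupler (origin: the socket centre); it rests on the ball's top when the coupler is home.
- glue_pot: Terracotta glue pot with lid, 72 mm across, 70 mm tall, on the other side of the drawbar from the ball; origin under its centre. To be left alone.
- mug_white: White enamel mug, 92 mm across, full of brushes with pale bamboo handles, about 0.28 m tall. To be left alone.
- mug_dark: White enamel mug, 84 mm across, full of brushes with dark handles, about 0.27 m tall. To be left alone.
- brush_a: Brush with pale handle lying on the bench, about 260 mm long. To be left alone.
- brush_b: Brush with dark handle lying on the bench, about 250 mm long. To be left alone.
- comb: Bone hair comb lying flat, 110 mm by 38 mm. To be left alone.
- jar: Amber glass jar with yellow lid, 68 mm across, 85 mm tall. To be left alone.
- dressing_board: Small wooden dressing board lying flat, 160 mm by 100 mm, 22 mm thick. To be left alone.

How it is judged (in metres and radians):
On the way, in this order (a step that is already met when the one before it is completed fails the run):
1. the handle is raised (at least 0.75 rad) while the coupler is still clear of the ball (over 50 mm) (value of joint lever above 0.75 rad and distance between drawbar and ball above 0.05 m), for 0.1 s.
2. with the handle still raised (over 0.6 rad) the coupler sits fully home on the ball (centres within 4 mm) (distance between drawbar and ball below 0.004 m and value of joint lever above 0.6 rad), for 0.2 s.
3. the handle is pressed fully down (under 0.08 rad) with the coupler on the ball (within 8 mm) (distance between drawbar and ball below 0.008 m and value of joint lever below 0.08 rad), for 0.1 s.
4. the coupler is tugged up: its jaw bears on the ball with more than 6 N for 0.2 s, handle still down (contact force between jaw and hitch above 6 N and value of joint lever below 0.08 rad and distance between drawbar and ball below 0.01 m), for 0.2 s.
At the end, for the whole second after the job is handed in: The coupler sits fully home on the ball (its socket centre within 4 mm of the ball's centre) and at rest, the handle is down within 0.08 rad of its stop, and nothing touches it (distance between drawbar and ball below 0.004 m and value of joint lever below 0.08 rad and linear speed of drawbar below 0.02 m/s).
It fails at once if the coupler is pressed down on the ball with more than 30 N (on the pad in its socket roof), or pulled up against it with more than 30 N on the jaw (contact force between any of seat, jaw and hitch above 30 N).
It fails at once if a thing on the bench (pot, mugs, brushes, comb, jar, board) is shifted more than 25 mm (distance of any of glue_pot, mug_white, mug_dark, brush_a, brush_b, comb, jar, dressing_board from where it was at the start of the episode above 0.025 m).
It also fails if it takes over 72 s, if anything falls off the work surface, if the arm or the gripper's body presses on something with over 40 N, if the wrist force passes 120 N, or if a joint passes its speed limit or range.

ROBOT

A 7-joint arm with a two-finger parallel gripper is mounted at the origin on the work surface. World frame = base frame: x ahead of the robot, y to its left, z up, the work surface at z = 0. Lengths are in mm, angles in rad, forces in N, time in s.
With the tool pointing down it reaches from about 350 to 900 mm from the base axis. Payload 7.2 kg.
Tool frame: the origin (TCP) lies on the centre line of the jaws, within the pads' length; the fingertips stand 17 mm ahead of it and the grasp point (between the pads) lies 2 mm behind it; x points along the fingers, z is the direction in which the jaws open and shut, and the axes are right-handed (so a half turn about x gives the same grasp; the last joint's range is limited). The gripper opens to 85 mm and grips with 20 to 120 N. Pads are 22 mm wide; open, the fingers measure 114 mm over their backs; the gripper's body (76 mm by 85 mm) begins 54 mm behind the grasp point. The pads swing forward as they close: fully open they stand 13 mm farther back than shut.
Start: joints at [1.134, 0.411, -0.013, 1.596, 0.006, 1.134, -0.082], TCP at [225.299, -582.983, 248.297] pointing down, gripper open.
Joint ranges: [-2.95, 2.95], [-0.29, 1.99], [-1.47, 1.44], [0.14, 2.54], [-1.03, 4.17], [0.13, 1.85], [-2.86, 2.86]. Speed limits (rad/s): [2.39, 2.39, 3.01, 3.01, 3.14, 3.14, 3.14].

INTERFACE

Orientations are given as a 3x3 rotation matrix whose columns are the frame's x, y, z axes.
In Python, from bench import ctrl gives the robot as it stands. The module is installed in compiled form; this text tells all that it offers.
- The arm moves only by the tool servo_tool, never from a script. Its argument "increments" is a list of rows, each an object with "jaw": the gripper's target within -1 to 1 (shut at 1, half-way at 0, fully open at -1); "dp": the shift along the tool's x, y, z scaled (see below), a list of three; "angular": the turn, a rotation vector about the tool's x, y, z scaled (see below), a list of three. A call has 1 to 8 rows; each row is the pose to reach, as a shift and turn from the pose measured when the call began, along the tool's axes at that moment, turning the shorter way round; what a row does not reach only later rows make up. The controller multiplies each number of a shift by 20 cm and each number of a turn by 2 pi rad. A row lasts 1/8 s, in which the tool goes at most 62.5 mm and 10.7 degrees, less where a joint would pass 70% of its speed; a pose out of reach is approached as far as the arm can. A call with a number of a shift or a turn outside -1 to 1 is refused whole. A call with a gripper value outside its range is refused whole. The fingers move at their own pace and stop on an object; the grip force is fixed at half the most. Time passes only in rows, so rows that repeat a pose let the fingers close. It gives the time, the measured TCP pose, the force and the opening at its end, in the units of the state.
- ctrl.sense(): the state, without advancing time (a new reading comes with each control period).
- ctrl.get_image(name): name is "scene" or "top" or "wrist"; returns a dict with "image" (480x640x3 uint8, blue, green, red), "depth" (480x640 float32, mm along the optical axis (not along the pixel's ray), 0 where there is no reading), "fx", "fy", "cx", "cy" (pixels), "R" (3x3) and "t" (3): a world point X has camera coordinates R X + t. Camera axes: x right, y down, z forward; pixel columns grow to the right and rows downward; lengths in mm; the calibration is good to about 2 mm. A picture is of the moment at which its call begins.
- ctrl.finish_job(): hands the job in, once; it reports no verdict.
Trained networks look in a picture, given as the dict that the camera call returned (one of the last four; its "shot" number tells which), for a name from the list of things; names that differ only in an ending like _2 or _b are one class to them, and where a whole thing is asked for, a point or a joint stands for the part that bears it (a point fixed in the world has none). Each returns a list of dicts, best first, with "score" (0 to 1); they miss things now and then, are a little off and sometimes report something else, mostly with a low value. They report only what shows in the picture. A call takes as long as a camera call.
- ctrl.look_for(picture, label): "extent" ([left, top, width, height] in pixels, round what is visible of it).
- ctrl.cut_out(picture, label): "region" (480x640 bool, what is visible of it) and "extent" ([left, top, width, height] in pixels, round what is visible of it).
The state is a dict: "time": time; "joint_pos": joint angles; "qvel": joint speeds; "effort": joint torques, N m; "ee_pos": TCP position; "tcp_rot": TCP orientation; "wrist_force": force on the tool from outside, world axes, zero at the start; "moment": the same for the moment, N m; "finger_gap": opening from 0.0 (shut) to 1.0 (fully open).
Only numpy, scipy, OpenCV 4.12 (cv2) and the standard library are available. Lean on these libraries where they do the work, as an engineer would, in place of code of your own. Each camera call takes 0.05 s, during which the arm holds its last target.

## Working session

There is one attempt and no reset: what is moved stays moved. The work goes in short steps, Python scripts to look and compute and a tool call to move; the robot and the scene stay as the last step left them, time stands still between calls to the robot, and variables do not carry over. Pictures are saved under pics/ and viewed, and the job is handed in when it is done.

Besides the shell and the picture viewer there is one more tool, called after "Call:" as name(argument=value, ...), one argument or row to a line, values as JSON. servo_tool: Moves the arm, as the interface text tells. Shifts and turns lie within -1 to 1; 1 stands for 20 cm of shift or 2 pi rad of turn. Its arguments: {"type":"object","properties":{"increments":{"type":"array","items":{"type":"object","properties":{"jaw":{"type":"number"},"dp":{"type":"array","items":{"type":"number","minimum":-1,"maximum":1}},"angular":{"type":"array","items":{"type":"number","minimum":-1,"maximum":1}}}}}},"required":["increments"]}

```bash
mkdir -p pics; ls; python3 - <<'E'
from bench import ctrl
import cv2,numpy as np
s=ctrl.sense(); print({k:np.round(v,3).tolist() for k,v in s.items()})
for n in ["scene","top","wrist"]:
    p=ctrl.get_image(n); cv2.imwrite(f"pics/a_{n}.png",p["image"]); np.savez(f"pics/a_{n}.npz",**{k:p[k] for k in p if k!='image'},image=p["image"])
    print(n,p["fx"],p["cx"],p["cy"],np.round(p["R"],3).tolist(),np.round(p["t"],1).tolist())
E
```

```text
pics
{'time': 0.0, 'joint_pos': [1.134, 0.412, -0.013, 1.597, 0.006, 1.134, -0.082], 'qvel': [0.001, -0.001, -0.001, 0.002, -0.001, -0.0, 0.001], 'effort': [0.0, -60.061, 0.682, -29.941, 0.014, 0.011, -0.0], 'ee_pos': [225.094, -582.537, 247.431], 'tcp_rot': [[-0.001, 0.933, 0.36], [0.002, 0.36, -0.933], [-1.0, -0.0, -0.002]], 'wrist_force': [1.252, -0.142, -0.464], 'moment': [-0.035, -0.001, -0.025], 'finger_gap': 1.0}
scene 441.95713764204464 317.33400351503883 235.43741469917464 [[-0.07, 0.998, -0.008], [0.701, 0.044, -0.712], [-0.71, -0.055, -0.702]] [39.1, -294.5, 1702.3]
top 535.3588091411722 332.16103734433545 241.86349103831014 [[0.02, -0.999, 0.025], [-0.992, -0.023, -0.121], [0.122, -0.022, -0.992]] [-36.0, 528.8, 1473.0]
wrist 374.6028339920165 325.21355507377024 242.56501789333353 [[0.361, -0.932, -0.001], [-0.883, -0.342, 0.322], [-0.301, -0.116, -0.947]] [-624.2, -43.1, 380.9]
```

View pics/a_scene.png

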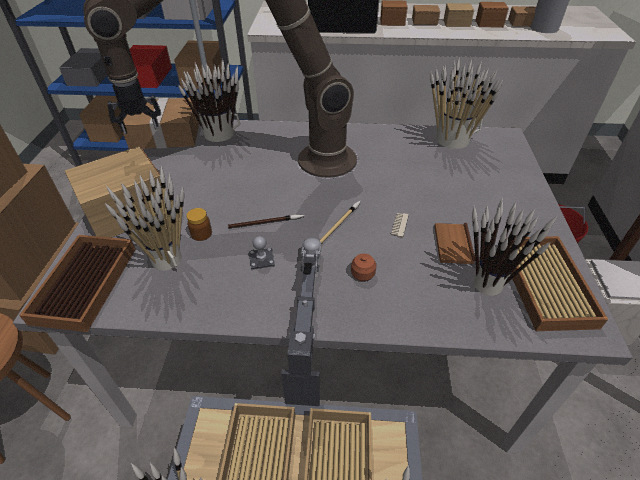

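View pics/a_top.png

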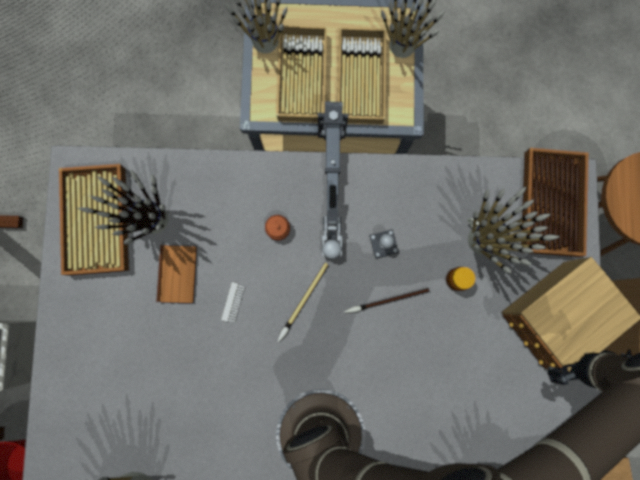

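View pics/a_wrist.png

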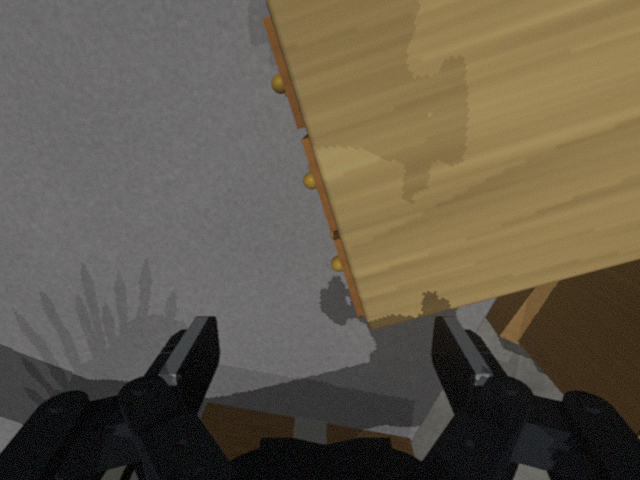

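The scene and top pictures show the coupler at top px (332,247), with the hitch on the robot's right of it at (385,243) and the pot on the left at (278,227). Next I measure them.

```bash
cat > h.py <<'E'
from bench import ctrl
import cv2,numpy as np
np.set_printoptions(precision=1,suppress=True,linewidth=150)
def cloud(p,mask=None):
    d=p["depth"]; v,u=np.nonzero((d>0)&(mask if mask is not None else True))
    z=d[v,u]; X=np.c_[(u-p["cx"])/p["fx"]*z,(v-p["cy"])/p["fy"]*z,z]
    return (X-p["t"])@np.array(p["R"]),u,v
def proj(p,X):
    c=np.array(p["R"])@np.array(X)+p["t"]; return c[0]/c[2]*p["fx"]+p["cx"],c[1]/c[2]*p["fy"]+p["cy"]
def st():
    s=ctrl.sense(); print("t",round(s["time"],2),"p",np.array(s["ee_pos"]),"F",np.array(s["wrist_force"]),"gap",round(s["finger_gap"],3));print(np.round(s["tcp_rot"],3).tolist()); return s
def mv(target,Rt=None):
    "dp and angular for a world target (mm) and rotation"
    s=ctrl.sense(); R=np.array(s["tcp_rot"]); dp=R.T@(np.array(target)-s["ee_pos"])/200
    from scipy.spatial.transform import Rotation as Ro
    a=Ro.from_matrix(R.T@np.array(Rt)).as_rotvec()/(2*np.pi) if Rt is not None else np.zeros(3)
    print("dp",np.round(dp,3).tolist(),"ang",np.round(a,4).tolist()); return dp,a
E
python3 - <<'E'
from h import *
for n in ["top","scene"]:
    p=ctrl.get_image(n)
    for l in ["drawbar","hitch","lever","jaw","sleeve_mouth","glue_pot","mug_white","mug_dark","brush_a","brush_b","jar"]:
        for r in ctrl.cut_out(p,l)[:2]:
            X,u,v=cloud(p,r["region"])
            if len(X): print(n,l,round(r["score"],2),r["extent"],len(X),"med",np.median(X,0),"lo",np.percentile(X,2,axis=0),"hi",np.percentile(X,98,axis=0))
E
```

```text
top drawbar 0.64 [325.0, 172.7, 19.0, 84.9] 1304 med [585.1 -21.4  63.1] lo [489.7 -47.   -3.8] hi [714.6   1.6 115.5]
top hitch 0.95 [372.4, 229.1, 25.9, 27.2] 574 med [ 526.4 -167.9   11.1] lo [ 495.  -207.5    2.2] hi [ 567.  -139.    93.8]
top lever 0.88 [325.6, 185.3, 11.3, 41.9] 339 med [615.9 -22.7  88.3] lo [561.7 -35.8  63.1] hi [666.8 -10.  118.3]
top sleeve_mouth 0.84 [319.6, 125.0, 24.3, 131.6] 1938 med [642.2 -21.2  72.6] lo [491.7 -48.   -1.2] hi [847.    0.3 112.5]
top glue_pot 0.85 [265.2, 210.9, 26.2, 29.9] 502 med [565.5 128.2  56.3] lo [535.4  99.2  36.4] hi [599.  160.1  69.6]
top mug_white 0.59 [468.4, 186.2, 88.2, 87.1] 3476 med [ 553.8 -461.9  196.4] lo [ 463.4 -550.8    4. ] hi [ 636.5 -379.8  255.5]
top mug_dark 0.93 [79.7, 172.3, 90.9, 70.0] 2536 med [581.1 488.2 185.7] lo [511.5 411.8  16.9] hi [654.4 574.1 247.4]
top brush_a 0.75 [342.7, 285.8, 86.7, 30.6] 392 med [ 370.1 -180.4   14.2] lo [ 337.7 -296.1   -0.4] hi [403.3 -75.4  21.4]
top brush_b 0.75 [342.7, 285.8, 86.7, 30.6] 392 med [ 370.1 -180.4   14.2] lo [ 337.7 -296.1   -0.4] hi [403.3 -75.4  21.4]
[... 1637 characters left out ...]
82.6, 95.2] 4087 med [604.7 485.6 169.9] lo [328.3 406.5  -0.4] hi [663.  642.6 245. ]
scene brush_a 0.72 [323.6, 203.1, 35.6, 39.1] 196 med [342.4  72.3  12.9] lo [255.6   6.8  -0.6] hi [453.2 118.8  18.2]
scene brush_a 0.71 [229.7, 216.8, 69.9, 9.6] 215 med [ 371.4 -173.    12.4] lo [ 341.7 -290.1    5.6] hi [406.6 -78.4  18.3]
scene brush_b 0.72 [323.6, 203.1, 35.6, 39.1] 196 med [342.4  72.3  12.9] lo [255.6   6.8  -0.6] hi [453.2 118.8  18.2]
scene brush_b 0.71 [229.7, 216.8, 69.9, 9.6] 215 med [ 371.4 -173.    12.4] lo [ 341.7 -290.1    5.6] hi [406.6 -78.4  18.3]
scene jar 0.7 [184.3, 207.7, 27.4, 34.4] 640 med [ 455.5 -372.9   59.6] lo [ 405.8 -408.1    1.9] hi [ 469.7 -347.7   87.2]
```

```bash
python3 - <<'E'
from h import *
s=st(); R=np.array(s["tcp_rot"])
p=ctrl.get_image("wrist"); C=-np.array(p["R"]).T@p["t"]
print("cam in tool",R.T@(C-s["ee_pos"]),"cam axes in tool (rows)",np.round(np.array(p["R"])@R,3).tolist())
R0=np.array([[0,1,0],[0,0,-1],[-1,0,0]],float)
mv([430,-95,330],R0)
# fits from top + scene
from scipy.optimize import least_squares
for n in ["top","scene"]:
    p=ctrl.get_image(n)
    X,u,v=cloud(p)
    m=(abs(X[:,0]-530)<40)&(abs(X[:,1]+170)<40)&(X[:,2]>60)&(X[:,2]<100)
    B=X[m]; f=least_squares(lambda c:np.linalg.norm(B-c,axis=1)-20,[530,-170,71],loss='soft_l1'); print(n,"ball",f.x,len(B))
    # bar/sleeve profile along x
    for x0 in range(480,900,20):
        m=(abs(X[:,0]-x0)<10)&(abs(X[:,1]+20)<60)&(X[:,2]>30)&(X[:,2]<200)
        if m.sum()>5: print(x0,m.sum(),"ymed",np.median(X[m,1]).round(1),"y",np.percentile(X[m,1],[3,97]),"z",np.percentile(X[m,2],[10,50,95]))
E
```

```text
t 1.35 p [ 225.3 -583.   248.3] F [-0.3  0.1  0.5] gap 0.999
[[0.0, 0.933, 0.361], [-0.0, 0.361, -0.933], [-1.0, 0.0, 0.0]]
cam in tool [-126.4   82.5   -0.3] cam axes in tool (rows) [[-0.001, 0.001, 1.0], [-0.322, -0.947, 0.001], [0.947, -0.322, 0.001]]
dp [-0.409, 1.834, -1.907] ang [0.0587, -0.0, 0.0]
top ball [ 531.3 -172.9   72.2] 163
480 26 ymed -23.3 y [-36.3 -10.2] z [50.6 57.4 64. ]
500 144 ymed -24.3 y [-49.5   0.6] z [50.7 60.7 67.2]
520 125 ymed -23.8 y [-48.9   0.9] z [53.3 60.9 69.1]
540 65 ymed -18.4 y [-48.8   4.1] z [42.1 51.3 58.6]
560 86 ymed -22.9 y [-44.8  -0.8] z [58.3 67.9 74.4]
580 107 ymed -22.7 y [-45.8   1.6] z [45.6 60.4 78.4]
600 113 ymed -21.8 y [-46.9   1.4] z [45.5 78.6 85.2]
620 81 ymed -21.4 y [-35.8  -7.9] z [58.1 88.7 99.6]
640 83 ymed -20.4 y [-35.4  -7.6] z [ 59.7  99.9 109.4]
660 87 ymed -20.1 y [-35.2  -7.1] z [ 60.3 109.8 119.7]
680 47 ymed -14.9 y [-34.7  -6.8] z [ 60.2  65.6 118.9]
700 73 ymed -20.2 y [-34.3  -6.6] z [60.2 65.4 71.5]
720 116 ymed -22.1 y [-40.9  -0.4] z [64.1 71.6 80.5]
740 97 ymed -19.3 y [-38.8  -2.4] z [71.4 75.8 88.5]
76
[... 805 characters left out ...]
 -19.0 y [-33.2  -6. ] z [ 57.1  59.8 105.1]
660 91 ymed -17.0 y [-31.9  -4. ] z [ 58.7  61.9 115.6]
680 83 ymed -18.5 y [-32.2  -5.4] z [ 61.6  64.2 117.1]
700 66 ymed -18.4 y [-32.5  -3.6] z [63.7 65.9 68.9]
720 62 ymed -15.9 y [-37.3   3.5] z [67.1 74.3 78.5]
740 113 ymed -13.7 y [-39.8   3.7] z [56.  74.8 85.8]
760 105 ymed -16.6 y [-35.1   1.1] z [73.4 77.1 83.1]
780 95 ymed -17.6 y [-35.2   0.1] z [77.2 79.4 81.8]
800 104 ymed -17.1 y [-34.5   1.4] z [78.7 81.5 84.1]
820 128 ymed -15.9 y [-39.7   8.6] z [81.3 84.3 91. ]
840 59 ymed -5.1 y [-42.7  12. ] z [ 75.3  88.1 109.1]
860 165 ymed -10.3 y [-40.3   9.1] z [ 80.9 110.8 119.6]
880 204 ymed -14.5 y [-39.6   8. ] z [107.6 110.6 118.9]
```

```bash
python3 - <<'E'
from h import *
s=st(); R=np.array(s["tcp_rot"])
from scipy.spatial.transform import Rotation as Ro
R1=np.array([[0,-1,0],[0,0,1],[-1,0,0]],float)
print(Ro.from_matrix(R.T@R1).as_rotvec())
mv([360,-320,350],R1)
E
```

```text
t 1.5 p [ 225.3 -583.   248.3] F [0.6 0.9 0.1] gap 0.998
[[0.0, 0.933, 0.36], [-0.0, 0.36, -0.933], [-1.0, 0.0, 0.0]]
[-2.8  0.   0. ]
dp [-0.509, 1.102, -0.984] ang [-0.4413, 0.0, 0.0]
```

Call:
servo_tool(
  increments=[
    {"dp": [-0.2, 0.1, -0.1], "angular": [-0.03, 0, 0], "jaw": -1},
    {"dp": [-0.4, 0.3, -0.25], "angular": [-0.06, 0, 0], "jaw": -1},
    {"dp": [-0.5, 0.5, -0.45], "angular": [-0.09, 0, 0], "jaw": -1},
    {"dp": [-0.5, 0.7, -0.65], "angular": [-0.12, 0, 0], "jaw": -1},
    {"dp": [-0.5, 0.9, -0.85], "angular": [-0.15, 0, 0], "jaw": -1},
    {"dp": [-0.5, 1, -0.98], "angular": [-0.18, 0, 0], "jaw": -1},
    {"dp": [-0.5, 1, -0.98], "angular": [-0.21, 0, 0], "jaw": -1},
    {"dp": [-0.5, 1, -0.98], "angular": [-0.23, 0, 0], "jaw": -1},
  ],
)

```text
time: 2.5
ee_pos: [341.4, -327.6, 348.6]
tcp_rot: [[0.0, -0.247, 0.969], [-0.001, 0.969, 0.247], [-1.0, -0.001, 0.0]]
wrist_force: [-0.9, 0.5, -0.1]
finger_gap: 0.999
```

```bash
python3 - <<'E'
from h import *
s=st(); print(s["joint_pos"])
R1=np.array([[0,-1,0],[0,0,1],[-1,0,0]],float)
mv([470,-95,320],R1)
E
```

```text
t 2.5 p [ 341.4 -327.6  348.6] F [-0.9  0.5 -0.1] gap 0.999
[[0.0, -0.247, 0.969], [-0.001, 0.969, 0.247], [-1.0, -0.001, 0.0]]
[ 1.   0.1 -0.3  1.8  0.   1.3  0.9]
dp [0.143, 0.968, 0.91] ang [-0.2103, -0.0001, 0.0001]
```

Call:
servo_tool(
  increments=[
    {"dp": [0.02, 0.2, 0.18], "angular": [-0.03, 0, 0], "jaw": -1},
    {"dp": [0.05, 0.4, 0.36], "angular": [-0.06, 0, 0], "jaw": -1},
    {"dp": [0.08, 0.6, 0.55], "angular": [-0.09, 0, 0], "jaw": -1},
    {"dp": [0.1, 0.8, 0.73], "angular": [-0.12, 0, 0], "jaw": -1},
    {"dp": [0.14, 0.95, 0.9], "angular": [-0.15, 0, 0], "jaw": -1},
    {"dp": [0.14, 0.97, 0.91], "angular": [-0.18, 0, 0], "jaw": -1},
    {"dp": [0.14, 0.97, 0.91], "angular": [-0.21, 0, 0], "jaw": -1},
    {"dp": [0.14, 0.97, 0.91], "angular": [-0.21, 0, 0], "jaw": -1},
  ],
)

```text
time: 3.5
ee_pos: [469.9, -94.7, 320.5]
tcp_rot: [[0.0, -1.0, 0.002], [-0.001, 0.002, 1.0], [-1.0, -0.0, -0.001]]
wrist_force: [0.4, -0.4, -0.5]
finger_gap: 0.999
```

```bash
python3 - <<'E'
from h import *
from scipy.optimize import least_squares
s=st(); print(np.round(s["joint_pos"],2))
p=ctrl.get_image("wrist"); cv2.imwrite("pics/b_wrist.png",p["image"]); 
np.savez("pics/b_wrist.npz",**p)
for l in ["drawbar","hitch","lever","jaw","sleeve_mouth","glue_pot"]:
  for r in ctrl.cut_out(p,l)[:2]:
    X,u,v=cloud(p,r["region"])
    if len(X): print(l,round(r["score"],2),r["extent"],len(X),"med",np.median(X,0),"lo",np.percentile(X,2,axis=0),"hi",np.percentile(X,98,axis=0))
X,u,v=cloud(p)
m=(abs(X[:,0]-530)<40)&(abs(X[:,1]+170)<40)&(X[:,2]>60)&(X[:,2]<100)
B=X[m]; f=least_squares(lambda c:np.linalg.norm(B-c,axis=1)-20,[530,-170,71],loss='soft_l1'); print("ball",f.x,len(B))
for x0 in range(470,900,15):
    m=(abs(X[:,0]-x0)<7)&(abs(X[:,1]+20)<60)&(X[:,2]>30)&(X[:,2]<200)
    if m.sum()>5: print(x0,m.sum(),"ymed",np.median(X[m,1]).round(1),"y",np.percentile(X[m,1],[2,98]),"z",np.percentile(X[m,2],[10,50,95]))
E
```

```text
t 3.5 p [469.9 -94.7 320.5] F [ 0.4 -0.4 -0.5] gap 0.999
[[0.0, -1.0, 0.002], [-0.001, 0.002, 1.0], [-1.0, -0.0, -0.001]]
[ 0.7  0.2 -0.7  1.8  0.1  1.2  1.6]
drawbar 0.58 [367.5, 202.7, 51.9, 200.0] 7245 med [573.7 -22.5  63.3] lo [486.3 -45.8  25.7] hi [711.    4.6 114.9]
hitch 0.63 [231.7, 203.9, 70.2, 73.1] 3407 med [ 522.  -163.3   10.1] lo [ 494.2 -204.6    6.4] hi [ 556.3 -133.    91.3]
lever 0.7 [378.8, 276.4, 29.0, 120.4] 2511 med [611.6 -19.   85.2] lo [560.2 -33.9  56. ] hi [671.5  -4.  117.2]
lever 0.7 [397.7, 0.3, 138.8, 191.6] 2543 med [357.6  58.8  14.4] lo [280.3  -5.1   9.2] hi [464.8 107.7  17.2]
sleeve_mouth 0.75 [367.9, 206.9, 50.2, 244.7] 8976 med [591.8 -22.   65. ] lo [486.7 -45.6   1.9] hi [771.5   4.6 114.7]
glue_pot 0.76 [480.8, 240.3, 71.9, 63.4] 3504 med [558.  122.9  55.8] lo [532.6  99.1  14.6] hi [592.8 158.2  69.6]
glue_pot 0.63 [229.6, 204.0, 68.8, 74.1] 3522 med [ 522.  -163.5    9.9] lo [ 493.4 -207.1    1. ] hi [ 557.7 -132.9   91.3]
ball [ 531.2 -169.7   71.8] 1099
485 422 ymed -22.0 y [-45.4   5. ] z [39.6 55.1 60.6]
500 691 ymed -23.5 y [-46.6  
[... 359 characters left out ...]
d -20.4 y [-36.9  -4.1] z [76.8 82.6 86.4]
620 362 ymed -21.1 y [-33.4  -9.2] z [56.  91.7 96.7]
635 399 ymed -23.3 y [-33.1  -9. ] z [ 58.2  98.9 104.2]
650 397 ymed -23.0 y [-33.   -9.5] z [ 59.8 106.5 111.5]
665 397 ymed -22.9 y [-32.8  -8.9] z [ 61.7 113.3 118. ]
680 150 ymed -28.2 y [-32.7 -16.4] z [ 48.   64.4 115.5]
695 136 ymed -28.1 y [-32.5 -20.5] z [51.3 66.2 68. ]
710 161 ymed -26.3 y [-32.3  -7.5] z [56.4 68.2 70. ]
725 568 ymed -22.5 y [-38.9   3.2] z [53.8 74.7 77.9]
740 372 ymed -17.6 y [-35.6   1.4] z [74.6 76.2 88.5]
755 263 ymed -23.1 y [-35.8   0.8] z [69.4 77.6 79.7]
770 256 ymed -16.2 y [-35.6   1.4] z [71.6 79.1 80.6]
785 91 ymed -4.7 y [-35.5   2.4] z [53.9 80.6 82.1]
```

View pics/b_wrist.png

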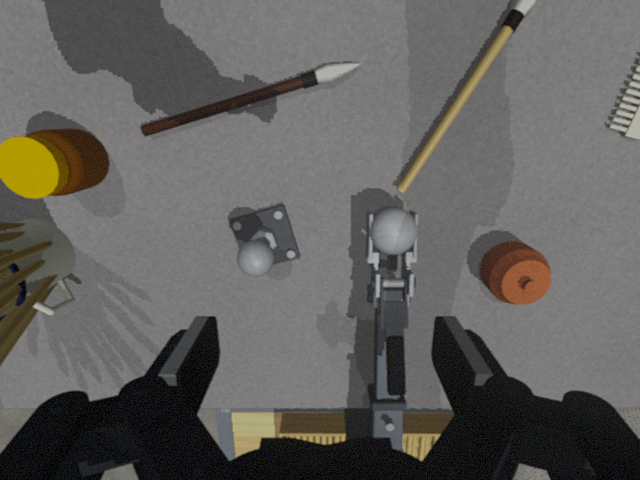

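Wrist picture: the ball is at (255,257), coupler cap at (393,231), handle grip around (397,360) and pot at (515,275), so clearances match the model: hinge ≈ (862,-20), socket ≈ (510,-21,35), grip ≈ (650,-21,102). Next I go above the grip.

Call:
servo_tool(
  increments=[
    {"dp": [0.05, -0.3, 0.12], "angular": [0, 0, 0], "jaw": -1},
    {"dp": [0.15, -0.6, 0.25], "angular": [0, 0, 0], "jaw": -1},
    {"dp": [0.3, -0.9, 0.37], "angular": [0, 0, 0], "jaw": -1},
    {"dp": [0.5, -0.9, 0.37], "angular": [0, 0, 0], "jaw": -1},
    {"dp": [0.7, -0.9, 0.37], "angular": [0, 0, 0], "jaw": -1},
    {"dp": [0.7, -0.9, 0.37], "angular": [0, 0, 0], "jaw": -1},
  ],
)

```text
time: 4.6
ee_pos: [648.2, -21.8, 177.1]
tcp_rot: [[-0.006, -1.0, 0.004], [-0.001, 0.004, 1.0], [-1.0, 0.006, -0.001]]
wrist_force: [-0.2, -0.1, 1.3]
finger_gap: 1.002
```

```bash
python3 - <<'E'
from h import *
s=st(); print(np.round(s["joint_pos"],2))
p=ctrl.get_image("wrist"); cv2.imwrite("pics/c_wrist.png",p["image"])
X,u,v=cloud(p)
for x0 in range(480,900,15):
    m=(abs(X[:,0]-x0)<7)&(abs(X[:,1]+20)<60)&(X[:,2]>30)&(X[:,2]<150)
    if m.sum()>5: print(x0,m.sum(),"ymed",np.median(X[m,1]).round(1),"y",np.percentile(X[m,1],[2,98]),"z",np.percentile(X[m,2],[10,50,95]))
R1=np.array([[0,-1,0],[0,0,1],[-1,0,0]],float)
mv([650,-21,101],R1)
E
```

```text
t 4.6 p [648.2 -21.8 177.1] F [-0.2 -0.1  1.3] gap 1.002
[[-0.006, -1.0, 0.004], [-0.001, 0.004, 1.0], [-1.0, 0.006, -0.001]]
[ 0.4  0.6 -0.6  1.6  0.4  1.1  1.2]
495 40 ymed -41.2 y [-46.4   6.9] z [48.6 49.8 58.1]
510 2535 ymed -19.9 y [-45.5   6.1] z [56.8 63.2 65.5]
525 2511 ymed -19.9 y [-45.3   6. ] z [45.7 59.6 64.5]
540 1308 ymed -19.2 y [-46.1   7.5] z [37.4 50.6 53.5]
555 775 ymed -16.3 y [-41.6   3.9] z [51.  66.6 72.9]
570 1382 ymed -19.7 y [-42.4   4. ] z [64.4 68.  74.2]
585 1811 ymed -18.8 y [-43.1   5.4] z [43.4 72.5 77.3]
600 1512 ymed -18.9 y [-42.4   4.7] z [56.8 80.2 83.8]
615 1095 ymed -18.9 y [-32.7  -4.5] z [83.1 87.6 94.3]
630 1127 ymed -18.5 y [-32.2  -4.3] z [ 58.4  97.5 101.8]
645 1107 ymed -18.6 y [-32.4  -4.1] z [ 60.3 105.  109. ]
660 1148 ymed -18.1 y [-31.8  -4. ] z [ 62.3 112.2 116.3]
675 440 ymed -19.5 y [-32.7  -3.1] z [ 63.  116.4 118.3]
690 131 ymed -30.0 y [-32.2  -2.9] z [64.2 65.5 67.1]
705 601 ymed -17.9 y [-32.3  -2.8] z [66.6 67.7 69.1]
720 1527 ymed -17.3 y [-38.2   3.5] z [56.6 71.6 77.6]
735 892 ymed -17.3 y [-35.5   1.2] z [74.6 75.8 84.7]
750 800 ymed -17.3 y [-35.5   1.1] z [75.8 77.2 88.9]
765 833 ymed -17.2 y [-35.    0.7] z [77.7 78.8 80.2]
780 829 ymed -16.5 y [-34.5   1.1] z [79.5 80.5 81.9]
795 570 ymed -18.7 y [-34.7   0.9] z [81.2 82.1 83.3]
825 92 ymed -37.6 y [-42.    9.5] z [52.9 56.2 60.6]
dp [0.394, -0.003, 0.004] ang [-0.0007, -0.0001, -0.0003]
```

View pics/c_wrist.png

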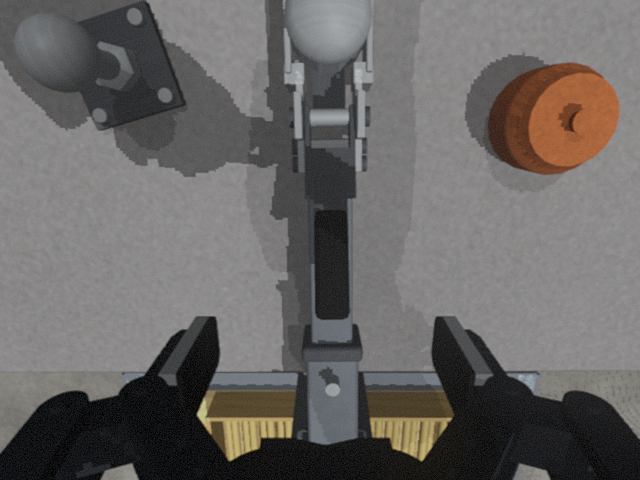

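The grip shows as the black bar at (332,265), centred between the fingers. I descend and close.

Call:
servo_tool(
  increments=[
    {"dp": [0.1, 0, 0.01], "angular": [0, 0, 0], "jaw": -1},
    {"dp": [0.2, 0, 0.01], "angular": [0, 0, 0], "jaw": -1},
    {"dp": [0.3, 0, 0.01], "angular": [0, 0, 0], "jaw": -1},
    {"dp": [0.38, 0, 0.01], "angular": [0, 0, 0], "jaw": -1},
    {"dp": [0.38, 0, 0.01], "angular": [0, 0, 0], "jaw": -1},
  ],
)

```text
time: 5.28
ee_pos: [648.5, -19.9, 102.1]
tcp_rot: [[-0.005, -1.0, 0.004], [-0.001, 0.004, 1.0], [-1.0, 0.005, -0.001]]
wrist_force: [-0.7, -0.0, 0.7]
finger_gap: 0.999
```

Call:
servo_tool(
  increments=[
    {"dp": [0, 0, 0], "angular": [0, 0, 0], "jaw": 1},
    {"dp": [0, 0, 0], "angular": [0, 0, 0], "jaw": 1},
    {"dp": [0, 0, 0], "angular": [0, 0, 0], "jaw": 1},
    {"dp": [0, 0, 0], "angular": [0, 0, 0], "jaw": 1},
    {"dp": [0, 0, 0], "angular": [0, 0, 0], "jaw": 1},
    {"dp": [0, 0, 0], "angular": [0, 0, 0], "jaw": 1},
  ],
)

```text
time: 6.02
ee_pos: [648.7, -19.4, 102.4]
tcp_rot: [[-0.004, -1.0, 0.003], [-0.0, 0.003, 1.0], [-1.0, 0.004, -0.0]]
wrist_force: [-0.1, 2.8, 2.3]
finger_gap: 0.215
```

```bash
python3 - <<'E'
from h import *
s=st(); print(np.round(s["joint_pos"],2), s["moment"])
p=ctrl.get_image("wrist"); cv2.imwrite("pics/d_wrist.png",p["image"])
P=np.array(s["ee_pos"]); R=np.array(s["tcp_rot"])
# arc about pivot
g0=P+2*R[:,0]*-1
pit=0.105; piv=g0-np.array([88*np.cos(pit)-27*np.sin(pit),0,88*np.sin(pit)+27*np.cos(pit)])
print("grasp pt",g0,"pivot",piv)
from scipy.spatial.transform import Rotation as Ro
for th in np.arange(0.1,1.0,0.1):
    a=th; d=g0-piv; c,sn=np.cos(a),np.sin(a)
    g=piv+[d[0]*c-d[2]*sn,0,d[0]*sn+d[2]*c]
    ph=th*0.8
    Q=Ro.from_euler('y',-ph).as_matrix()@R
    T=g+2*Q[:,0]
    dp=R.T@(T-P)/200; an=Ro.from_matrix(R.T@Q).as_rotvec()/(2*np.pi)
    print(round(th,2),np.round(dp,3).tolist(),np.round(an,4).tolist(),T)
E
```

```text
t 6.03 p [648.7 -19.4 102.4] F [-0.1  2.8  2.3] gap 0.215
[[-0.004, -1.0, 0.003], [-0.0, 0.003, 1.0], [-1.0, 0.004, -0.0]]
[ 0.4  0.7 -0.6  1.6  0.5  1.   1.2] [0.1 0.  0.4]
grasp pt [648.7 -19.4 104.4] pivot [564.  -19.4  68.3]
0.1 [-0.041, 0.02, -0.0] [0.0, -0.0, -0.0127] [644.8 -19.4 110.7]
0.2 [-0.08, 0.043, -0.0] [0.0, -0.0001, -0.0255] [640.1 -19.4 118.5]
0.3 [-0.117, 0.07, -0.0] [0.0, -0.0001, -0.0382] [634.7 -19.4 125.9]
0.4 [-0.151, 0.101, -0.0] [0.0, -0.0002, -0.0509] [628.5 -19.4 132.6]
0.5 [-0.181, 0.135, -0.001] [0.0, -0.0002, -0.0637] [621.8 -19.4 138.7]
0.6 [-0.208, 0.172, -0.001] [0.0, -0.0003, -0.0764] [614.4 -19.4 144.1]
0.7 [-0.231, 0.211, -0.001] [0.0, -0.0003, -0.0891] [606.6 -19.4 148.8]
0.8 [-0.25, 0.253, -0.001] [0.0, -0.0003, -0.1019] [598.3 -19.4 152.6]
0.9 [-0.265, 0.296, -0.001] [0.0, -0.0004, -0.1146] [589.7 -19.4 155.6]
```

View pics/d_wrist.png

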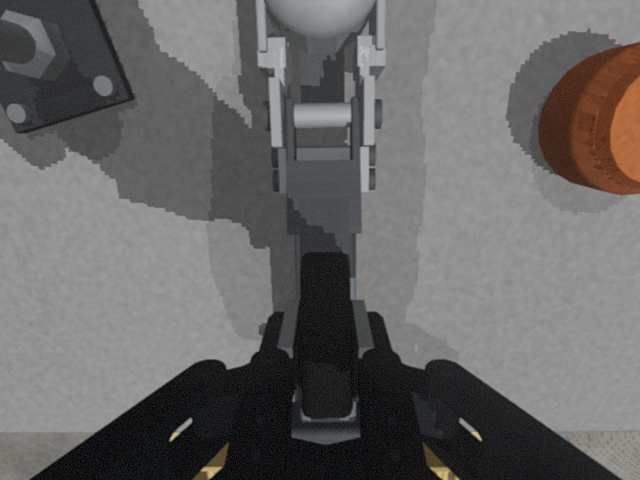

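Call:
servo_tool(
  increments=[
    {"dp": [-0.041, 0.02, 0], "angular": [0, 0, -0.0127], "jaw": 1},
    {"dp": [-0.08, 0.043, 0], "angular": [0, 0, -0.0255], "jaw": 1},
    {"dp": [-0.117, 0.07, 0], "angular": [0, 0, -0.038], "jaw": 1},
    {"dp": [-0.151, 0.101, 0], "angular": [0, 0, -0.051], "jaw": 1},
    {"dp": [-0.151, 0.101, 0], "angular": [0, 0, -0.051], "jaw": 1},
  ],
)

```text
time: 6.7
ee_pos: [626.1, -19.9, 131.5]
tcp_rot: [[0.307, -0.952, 0.003], [-0.003, 0.003, 1.0], [-0.952, -0.307, -0.002]]
wrist_force: [-2.4, 1.2, -7.5]
finger_gap: 0.217
```

```bash
python3 - <<'E'
from h import *
s=st(); print(np.round(s["joint_pos"],2), s["moment"])
p=ctrl.get_image("wrist"); cv2.imwrite("pics/e_wrist.png",p["image"])
P=np.array(s["ee_pos"]); R=np.array(s["tcp_rot"])
from scipy.spatial.transform import Rotation as Ro
piv=np.array([564,-19.4,68.3]); g0=P-2*R[:,0]; d=g0-piv; print(np.hypot(d[0],d[2]), np.arctan2(d[2],d[0])-.405)
for th in np.arange(0.1,.7,0.1):
    c,sn=np.cos(th),np.sin(th)
    g=piv+[d[0]*c-d[2]*sn,0,d[0]*sn+d[2]*c]
    Q=Ro.from_euler('y',-th*.8).as_matrix()@R
    dp=R.T@(g+2*Q[:,0]-P)/200; an=Ro.from_matrix(R.T@Q).as_rotvec()/(2*np.pi)
    print(round(th,2),np.round(dp,3).tolist(),np.round(an,4).tolist())
E
```

```text
t 6.7 p [626.1 -19.9 131.5] F [-2.4  1.2 -7.5] gap 0.217
[[0.307, -0.952, 0.003], [-0.003, 0.003, 1.0], [-0.952, -0.307, -0.002]]
[ 0.4  0.5 -0.6  1.9  0.6  0.6  1. ] [0.1 0.9 0.3]
89.55149932402264 0.4097313133843754
0.1 [-0.038, 0.023, 0.002] [0.0, -0.0, -0.0127]
0.2 [-0.074, 0.049, 0.002] [0.0001, -0.0001, -0.0255]
0.3 [-0.107, 0.079, 0.002] [0.0001, -0.0001, -0.0382]
0.4 [-0.136, 0.112, 0.002] [0.0001, -0.0001, -0.0509]
0.5 [-0.163, 0.148, 0.002] [0.0002, -0.0002, -0.0637]
0.6 [-0.185, 0.186, 0.002] [0.0002, -0.0002, -0.0764]
```

View pics/e_wrist.png

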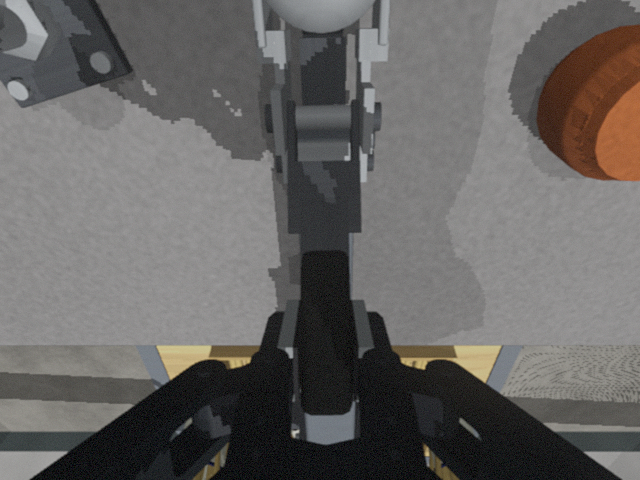

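Call:
servo_tool(
  increments=[
    {"dp": [-0.038, 0.023, 0.002], "angular": [0, 0, -0.01], "jaw": 1},
    {"dp": [-0.074, 0.049, 0.002], "angular": [0, 0, -0.02], "jaw": 1},
    {"dp": [-0.107, 0.079, 0.002], "angular": [0, 0, -0.03], "jaw": 1},
    {"dp": [-0.136, 0.112, 0.002], "angular": [0, 0, -0.04], "jaw": 1},
    {"dp": [-0.163, 0.148, 0.002], "angular": [0, 0, -0.05], "jaw": 1},
    {"dp": [-0.163, 0.148, 0.002], "angular": [0, 0, -0.05], "jaw": 1},
  ],
)

```text
time: 7.5
ee_pos: [591.1, -21.1, 150.8]
tcp_rot: [[0.568, -0.823, 0.007], [-0.011, 0.001, 1.0], [-0.823, -0.568, -0.009]]
wrist_force: [0.2, 0.1, -12.4]
finger_gap: 0.223
```

```bash
python3 - <<'E'
from h import *
s=st(); print(np.round(s["joint_pos"],2), s["moment"])
p=ctrl.get_image("wrist"); cv2.imwrite("pics/f_wrist.png",p["image"])
P=np.array(s["ee_pos"]); R=np.array(s["tcp_rot"])
piv=np.array([564,-19.4,68.3]); g0=P-2*R[:,0]; d=g0-piv; print(np.hypot(d[0],d[2]), np.arctan2(d[2],d[0])-.405)
q=ctrl.get_image("scene"); cv2.imwrite("pics/f_scene.png",cv2.resize(q["image"][180:420,180:500],(800,600)))
X,u,v=cloud(p)
for x0 in range(480,700,10):
    m=(abs(X[:,0]-x0)<5)&(abs(X[:,1]+20)<60)&(X[:,2]>30)&(X[:,2]<190)
    if m.sum()>5: print(x0,m.sum(),"y",np.percentile(X[m,1],[2,98]),"z",np.percentile(X[m,2],[10,50,95]))
E
```

```text
t 7.5 p [591.1 -21.1 150.8] F [  0.2   0.1 -12.4] gap 0.223
[[0.568, -0.823, 0.007], [-0.011, 0.001, 1.0], [-0.823, -0.568, -0.009]]
[ 0.2  0.3 -0.3  2.2  1.5  0.1  0. ] [0.5 1.7 0.5]
88.10473352550476 0.8663924516139383
500 958 y [-40.8  -5.4] z [67.9 70.1 71.7]
510 2622 y [-48.8   3.3] z [57.7 66.2 70.5]
520 2197 y [-49.   4.] z [46.9 56.5 59.7]
530 2093 y [-47.8   2.5] z [34.7 56.3 74.7]
540 4442 y [-42.8   0.5] z [ 35.7  69.5 189.4]
550 9478 y [-69.8  29.9] z [ 38.1 183.7 189.3]
560 13070 y [-63.   22.7] z [ 86.9 172.9 182.1]
570 10284 y [-59.4  19. ] z [101.7 159.8 188.4]
580 5920 y [-52.   19.6] z [128.3 144.  186.9]
590 3589 y [-40.9  -0.8] z [142.1 153.2 164.8]
600 1866 y [-30.2 -11.5] z [164.6 169.6 174.7]
640 26 y [-6.6 -5.1] z [62.8 64.7 65.4]
650 18 y [-6.2 -5.2] z [64.7 65.2 66.4]
660 18 y [-5.7 -4.6] z [65.  66.1 66.8]
670 8 y [-5.3 -4.9] z [67.  67.3 68.1]
680 7 y [-4.8 -4.5] z [67.3 68.  68.4]
690 7 y [-4.4 -4.1] z [67.9 68.1 68.8]
```

View pics/f_wrist.png

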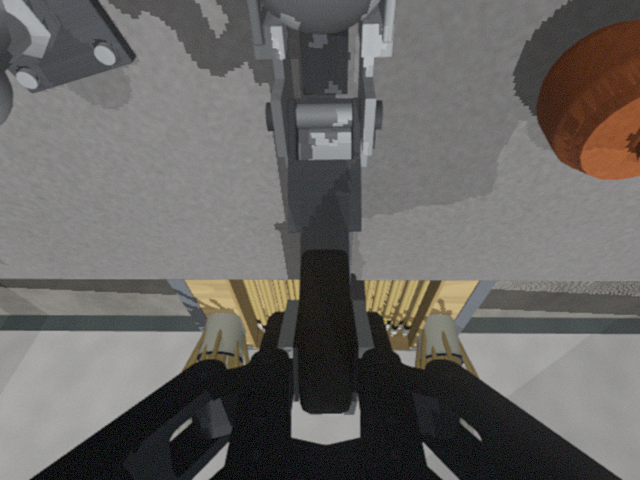

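View pics/f_scene.png

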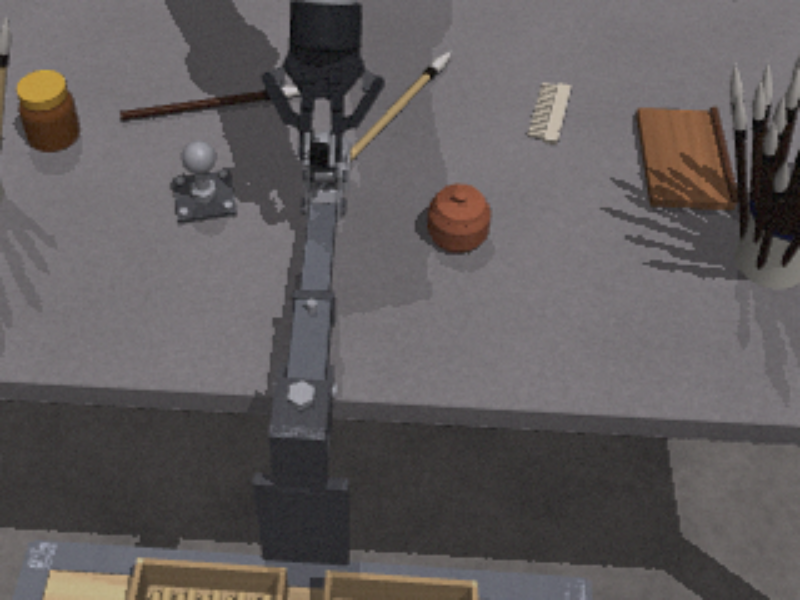

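The handle has turned rigidly with the tool by about 0.6 rad and joint 6 is at its limit. The bar has also been lifted slightly. I open, turn the tool back upright around the grip and regrip.

Call:
servo_tool(
  increments=[
    {"dp": [0.01, 0.01, 0], "angular": [0, 0, 0], "jaw": 1},
    {"dp": [0.02, 0.02, 0], "angular": [0, 0, 0], "jaw": 0.3},
    {"dp": [0.02, 0.02, 0], "angular": [0, 0, 0], "jaw": -1},
    {"dp": [0.02, 0.02, 0], "angular": [0, 0, 0], "jaw": -1},
    {"dp": [0.02, 0.02, 0], "angular": [0, 0, 0], "jaw": -1},
    {"dp": [0.02, 0.02, 0], "angular": [0, 0, 0], "jaw": -1},
  ],
)

```text
time: 8.35
ee_pos: [590.0, -21.6, 145.4]
tcp_rot: [[0.568, -0.823, 0.007], [-0.011, 0.0, 1.0], [-0.823, -0.568, -0.009]]
wrist_force: [0.3, -0.2, -0.2]
finger_gap: 0.994
```

```bash
python3 - <<'E'
from h import *
s=st(); print(np.round(s["joint_pos"],2), s["moment"])
p=ctrl.get_image("wrist"); cv2.imwrite("pics/g_wrist.png",p["image"])
for l in ["lever","drawbar"]:
  for r in ctrl.cut_out(p,l)[:1]:
    X,u,v=cloud(p,r["region"]); print(l,r["score"],r["extent"])
    for x0 in range(490,640,8):
        m=(abs(X[:,0]-x0)<4)
        if m.sum()>5: print(x0,m.sum(),"y",np.percentile(X[m,1],[2,98]),"z",np.percentile(X[m,2],[10,50,90]))
E
```

```text
t 8.35 p [590.  -21.6 145.4] F [ 0.3 -0.2 -0.2] gap 0.994
[[0.568, -0.823, 0.007], [-0.011, 0.0, 1.0], [-0.823, -0.568, -0.009]]
[ 0.2  0.3 -0.3  2.3  1.6  0.1 -0.1] [-0.   0.6  0. ]
lever 0.56 [291.5, 96.3, 73.8, 313.0]
538 286 y [-36.   -6.5] z [58.8 60.3 62.1]
546 1734 y [-36.   -6.5] z [60.6 63.6 69.5]
554 1761 y [-35.5  -6.2] z [74.8 81.8 85.5]
562 2767 y [-35.6  -6.2] z [87.4 92.8 98.6]
570 3065 y [-34.7  -7.3] z [101.1 108.9 119.9]
578 2223 y [-29.7 -11.3] z [123.3 129.9 136.5]
586 2357 y [-29.7 -11. ] z [139.1 145.6 152.2]
594 2240 y [-29.5 -11.1] z [154.5 160.7 166.5]
602 133 y [-29.8 -10.7] z [165.7 167.8 168.3]
drawbar 0.85 [254.2, 0.0, 146.0, 409.1]
498 9 y [-28.9 -17. ] z [62.3 62.4 63. ]
506 2113 y [-47.    3.5] z [50.1 59.8 61.4]
514 1942 y [-48.1   4.5] z [37.  48.4 56.8]
522 1398 y [-48.2   5.3] z [42.9 48.  49.5]
530 1819 y [-46.2  -0.8] z [25.7 31.4 63.4]
538 2303 y [-41.8   1.4] z [26.6 49.8 68.9]
546 3552 y [-44.2   1.6] z [28. 63. 70.]
554 2918 y [-40.3  -1.4] z [28.9 77.9 84.8]
562 3707 y [-35.7  -6.2] z [51.8 90.5 98. ]
570 3926 y [-34.8  -6.2] z [ 53.7 105.8 119.1]
578 2504 y [-35.3  -1.7] z [117.4 128.9 136.2]
586 2407 y [-30.  -10.9] z [138.8 145.4 152.1]
594 2312 y [-29.8 -10.7] z [154.2 160.4 166.4]
602 135 y [-29.9 -10.7] z [164.4 167.8 168.3]
618 7 y [-52.8   8.1] z [0.7 1.1 1.8]
626 7 y [-42.9  -4.9] z [34.6 57.3 57.7]
634 17 y [-48.6   1.5] z [ 0.4 57.1 57.7]
```

View pics/g_wrist.png

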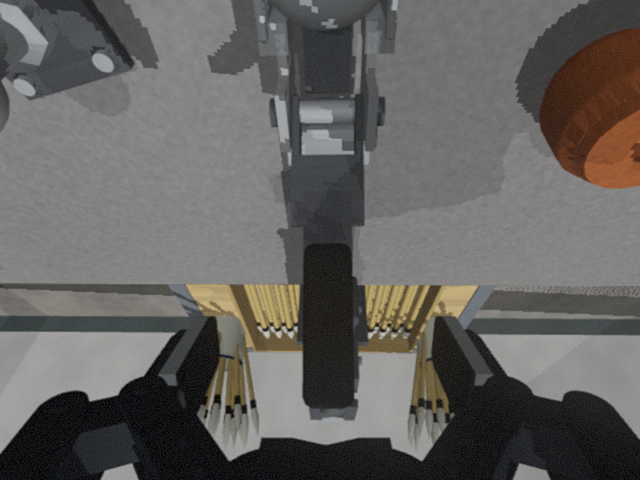

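```bash
python3 - <<'E'
from h import *
R1=np.array([[0,-1,0],[0,0,1],[-1,0,0]],float)
mv([591,-20.5,147],R1)
E
```

```text
dp [-0.004, -0.01, 0.005] ang [-0.0006, -0.0017, 0.0961]
```

Call:
servo_tool(
  increments=[
    {"dp": [0, 0, 0.005], "angular": [0, 0, 0.025], "jaw": -1},
    {"dp": [-0.002, -0.005, 0.005], "angular": [0, -0.001, 0.05], "jaw": -1},
    {"dp": [-0.004, -0.01, 0.005], "angular": [0, -0.002, 0.075], "jaw": -1},
    {"dp": [-0.004, -0.01, 0.005], "angular": [0, -0.002, 0.096], "jaw": -1},
    {"dp": [-0.004, -0.01, 0.005], "angular": [0, -0.002, 0.096], "jaw": 1},
    {"dp": [-0.004, -0.01, 0.005], "angular": [0, -0.002, 0.096], "jaw": 1},
    {"dp": [-0.004, -0.01, 0.005], "angular": [0, -0.002, 0.096], "jaw": 1},
    {"dp": [-0.004, -0.01, 0.005], "angular": [0, -0.002, 0.096], "jaw": 1},
  ],
)

```text
time: 9.5
ee_pos: [590.3, -20.2, 146.5]
tcp_rot: [[0.001, -1.0, 0.002], [0.002, 0.002, 1.0], [-1.0, -0.001, 0.002]]
wrist_force: [0.4, 0.0, 0.8]
finger_gap: 0.221
```

Call:
servo_tool(
  increments=[
    {"dp": [0, 0, 0], "angular": [0, 0, 0], "jaw": 1},
    {"dp": [0, 0, 0], "angular": [0, 0, 0], "jaw": 1},
  ],
)

```text
time: 9.75
ee_pos: [589.3, -19.9, 146.6]
tcp_rot: [[0.001, -1.0, 0.001], [0.001, 0.001, 1.0], [-1.0, -0.001, 0.001]]
wrist_force: [-1.8, 0.4, -0.9]
finger_gap: 0.224
```

```bash
python3 - <<'E'
from h import *
s=st(); print(np.round(s["joint_pos"],2), s["moment"])
p=ctrl.get_image("wrist"); cv2.imwrite("pics/i_wrist.png",p["image"])
P=np.array(s["ee_pos"]); R=np.array(s["tcp_rot"])
from scipy.spatial.transform import Rotation as Ro
piv=np.array([546.5,P[1],62.5]); g0=P-2*R[:,0]; d=g0-piv; print(np.hypot(d[0],d[2]), np.arctan2(d[2],d[0])-.405)
for th in np.arange(0.05,.36,0.05):
    c,sn=np.cos(th),np.sin(th)
    g=piv+[d[0]*c-d[2]*sn,0,d[0]*sn+d[2]*c]
    Q=Ro.from_euler('y',-th).as_matrix()@R
    dp=R.T@(g+2*Q[:,0]-P)/200; an=Ro.from_matrix(R.T@Q).as_rotvec()/(2*np.pi)
    print(round(th,2),np.round(dp,3).tolist(),np.round(an,4).tolist())
E
```

```text
t 9.75 p [589.3 -19.9 146.6] F [-1.8  0.4 -0.9] gap 0.224
[[0.001, -1.0, 0.001], [0.001, 0.001, 1.0], [-1.0, -0.001, 0.001]]
[ 0.4  0.5 -0.6  1.8  0.4  1.   1.2] [-0.1  0.4  0.1]
96.1919174209405 0.7042975618479066
0.05 [-0.01, 0.021, 0.0] [-0.0, -0.0, -0.008]
0.1 [-0.019, 0.043, -0.0] [-0.0, -0.0, -0.0159]
0.15 [-0.027, 0.065, -0.0] [-0.0, -0.0, -0.0239]
0.2 [-0.034, 0.088, -0.0] [-0.0, -0.0, -0.0318]
0.25 [-0.04, 0.111, -0.0] [-0.0001, -0.0, -0.0398]
0.3 [-0.045, 0.134, -0.0] [-0.0001, -0.0, -0.0477]
0.35 [-0.048, 0.157, -0.0] [-0.0001, -0.0001, -0.0557]
```

View pics/i_wrist.png

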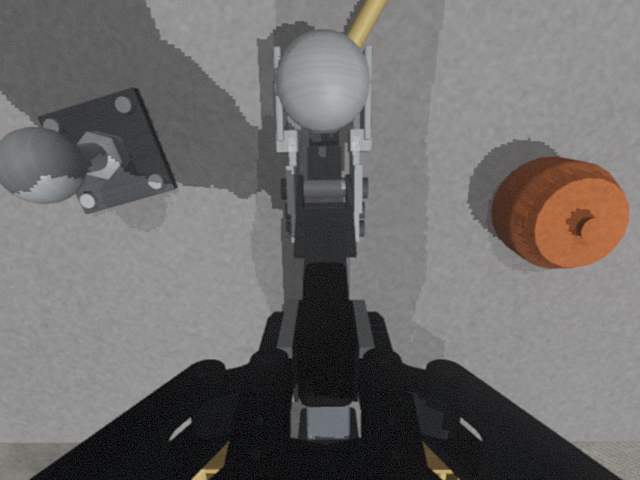

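Call:
servo_tool(
  increments=[
    {"dp": [-0.01, 0.021, 0], "angular": [0, 0, -0.01], "jaw": 1},
    {"dp": [-0.019, 0.043, 0], "angular": [0, 0, -0.02], "jaw": 1},
    {"dp": [-0.027, 0.065, 0], "angular": [0, 0, -0.03], "jaw": 1},
    {"dp": [-0.034, 0.088, 0], "angular": [0, 0, -0.04], "jaw": 1},
    {"dp": [-0.038, 0.105, 0], "angular": [0, 0, -0.048], "jaw": 1},
    {"dp": [-0.038, 0.105, 0], "angular": [0, 0, -0.048], "jaw": 1},
  ],
)

```text
time: 10.55
ee_pos: [566.6, -20.1, 154.1]
tcp_rot: [[0.296, -0.955, 0.001], [-0.0, 0.001, 1.0], [-0.955, -0.296, -0.0]]
wrist_force: [-3.3, -0.2, 0.7]
finger_gap: 0.219
```

Call:
servo_tool(
  increments=[
    {"dp": [0.01, 0.01, 0], "angular": [0, 0, 0], "jaw": 0.3},
    {"dp": [0.01, 0.01, 0], "angular": [0, 0, 0], "jaw": -1},
    {"dp": [0.01, 0.01, 0], "angular": [0, 0, 0], "jaw": -1},
    {"dp": [0.01, 0.01, 0], "angular": [0, 0, 0], "jaw": -1},
    {"dp": [0.01, 0.01, 0], "angular": [0, 0, 0], "jaw": -1},
  ],
)

```text
time: 11.18
ee_pos: [565.4, -20.1, 151.5]
tcp_rot: [[0.296, -0.955, 0.001], [-0.0, 0.001, 1.0], [-0.955, -0.296, 0.0]]
wrist_force: [-0.2, 0.3, 0.2]
finger_gap: 1.0
```

```bash
python3 - <<'E'
from h import *
s=st(); print(np.round(s["joint_pos"],2), s["moment"])
p=ctrl.get_image("wrist"); cv2.imwrite("pics/j_wrist.png",p["image"])
for l in ["lever","drawbar"]:
  for r in ctrl.cut_out(p,l)[:1]:
    X,u,v=cloud(p,r["region"]); print(l,r["score"],r["extent"])
    for x0 in range(460,640,6):
        m=(abs(X[:,0]-x0)<3)
        if m.sum()>15: print(x0,m.sum(),"y",np.percentile(X[m,1],[2,98]),"z",np.percentile(X[m,2],[10,50,90]))
E
```

```text
t 11.18 p [565.4 -20.1 151.5] F [-0.2  0.3  0.2] gap 1.0
[[0.296, -0.955, 0.001], [-0.0, 0.001, 1.0], [-0.955, -0.296, 0.0]]
[ 0.5  0.3 -0.6  2.1  0.5  0.5  1.1] [-0.   0.3  0. ]
lever 0.66 [295.5, 177.1, 61.7, 244.7]
544 729 y [-34.9  -5.4] z [59.5 63.4 68.6]
550 1533 y [-35.   -5.4] z [64.4 83.7 90.4]
556 3464 y [-34.3  -5.6] z [ 94.7 108.5 128.9]
562 3409 y [-29.6 -10.2] z [133.4 147.7 160.2]
568 2973 y [-29.5 -10.2] z [162.  171.3 178.2]
574 269 y [-29.6  -9.9] z [177.1 179.1 179.7]
drawbar 0.7 [268.2, 13.0, 114.3, 409.5]
466 397 y [-32.  -10.1] z [48.5 51.5 53.8]
472 1317 y [-45.4   3.2] z [49.5 55.3 58. ]
478 1776 y [-46.7   4.4] z [46.1 57.8 60.2]
484 1618 y [-46.7   4.3] z [53.  59.8 61.8]
490 1497 y [-46.    4.2] z [55.3 61.1 62.7]
496 1366 y [-46.5   4.7] z [55.5 61.5 63.3]
502 1182 y [-46.5   4.8] z [50.5 61.4 62.9]
508 961 y [-46.5   5.3] z [49.7 59.8 62. ]
514 595 y [-47.    5.6] z [42.6 52.2 59.1]
520 730 y [-46.9   5.9] z [32.2 48.2 51.2]
526 580 y [-47.3   6.3] z [22.3 48.9 50. ]
532 733 y [-40.5  -0.5] z [17.3 28.4 50.6]
538 808 y [-40.4  -0.2] z [28.7 48.3 69.8]
544 1503 y [-43.2   2.9] z [29.7 62.4 70.3]
550 2200 y [-41.6   0.4] z [30.9 76.  89.7]
556 3832 y [-36.6  -3.5] z [ 72.1 106.5 128.3]
562 3825 y [-30.9  -9.6] z [ 54.2 145.8 159.8]
568 3061 y [-29.6 -10.1] z [160.6 171.  178.1]
574 348 y [-44.7   5.6] z [ 42.1 178.8 179.6]
580 86 y [-44.7   5.7] z [42.1 43.4 55.8]
```

View pics/j_wrist.png

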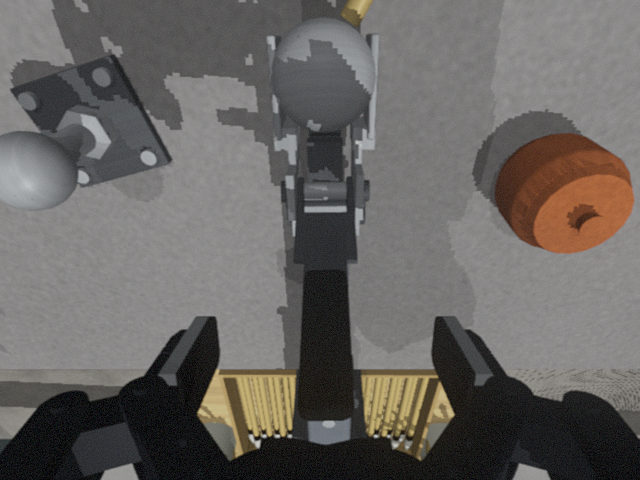

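The handle grip's face stands at about 1.31 rad in the world, so the lever is at about 0.9. The cap is at (325,75) and the socket has slid to x≈493. I back off along the tool axis and go over the cheeks.

```bash
python3 - <<'E'
from h import *
from scipy.spatial.transform import Rotation as Ro
R1=np.array([[0,-1,0],[0,0,1],[-1,0,0]],float)
Q=Ro.from_euler('y',-.1).as_matrix()@R1
mv([492,-20.5,160],Q)
mv([492,-20.5,130],Q)
E
```

```text
dp [-0.149, 0.338, -0.002] ang [-0.0001, -0.0, 0.0319]
dp [-0.006, 0.382, -0.002] ang [-0.0001, -0.0, 0.0319]
```

Call:
servo_tool(
  increments=[
    {"dp": [-0.2, 0.05, 0], "angular": [0, 0, 0], "jaw": -1},
    {"dp": [-0.22, 0.25, 0], "angular": [0, 0, 0.01], "jaw": -1},
    {"dp": [-0.1, 0.36, -0.002], "angular": [0, 0, 0.032], "jaw": -1},
    {"dp": [-0.006, 0.382, -0.002], "angular": [0, 0, 0.032], "jaw": -1},
    {"dp": [-0.006, 0.382, -0.002], "angular": [0, 0, 0.032], "jaw": -1},
  ],
)

```text
time: 11.95
ee_pos: [491.2, -20.4, 129.0]
tcp_rot: [[0.097, -0.995, 0.0], [0.001, 0.0, 1.0], [-0.995, -0.097, 0.001]]
wrist_force: [-0.8, -0.6, 0.8]
finger_gap: 1.0
```

```bash
python3 - <<'E'
from h import *
from scipy.spatial.transform import Rotation as Ro
s=st()
p=ctrl.get_image("wrist"); cv2.imwrite("pics/k_wrist.png",p["image"])
for n in ["top","scene"]:
    q=ctrl.get_image(n)
    for l in ["lever","drawbar"]:
      for r in ctrl.cut_out(q,l)[:1]:
        X,u,v=cloud(q,r["region"]); print(n,l,r["score"],r["extent"],np.percentile(X,[2,50,98],axis=0).tolist())
    cv2.imwrite(f"pics/k_{n}.png",cv2.resize(q["image"][140:320,230:470],(800,600)))
R1=np.array([[0,-1,0],[0,0,1],[-1,0,0]],float)
Q=Ro.from_euler('y',-.1).as_matrix()@R1
mv([492,-20.5,39],Q)
E
```

```text
t 11.95 p [491.2 -20.4 129. ] F [-0.8 -0.6  0.8] gap 1.0
[[0.097, -0.995, 0.0], [0.001, 0.0, 1.0], [-0.995, -0.097, 0.001]]
top lever 0.55 [444.7, 266.4, 30.5, 22.3] [[403.5916044025168, -428.10191752545626, -0.7168635101771588], [433.12591570761214, -375.01154916616497, 83.07110658899808], [469.362477902543, -350.4818158743427, 91.69133226640344]]
top drawbar 0.58 [326.8, 173.8, 14.8, 58.6] [[558.3495828945939, -39.28145340914108, 43.827901918094675], [637.578308546537, -21.535950718223198, 62.422367854154295], [718.9899789720084, -6.380888203957793, 179.50270474286305]]
scene lever 0.55 [305.3, 226.5, 9.6, 26.3] [[516.5582876678174, -32.10285383639074, 33.8872949873752], [563.6304348107603, -19.767276386445527, 106.6826464995267], [579.5085264241941, -6.014957273268236, 175.07402723187568]]
scene drawbar 0.97 [295.7, 228.3, 27.1, 69.9] [[479.63725037211225, -47.94446967761925, -0.9301062190544708], [574.6266796324524, -19.051253202305887, 58.99909850134543], [710.8383002163868, 3.2226101737378463, 169.80120584361626]]
dp [0.456, 0.048, 0.001] ang [-0.0001, -0.0001, 0.0001]
```

View pics/k_wrist.png

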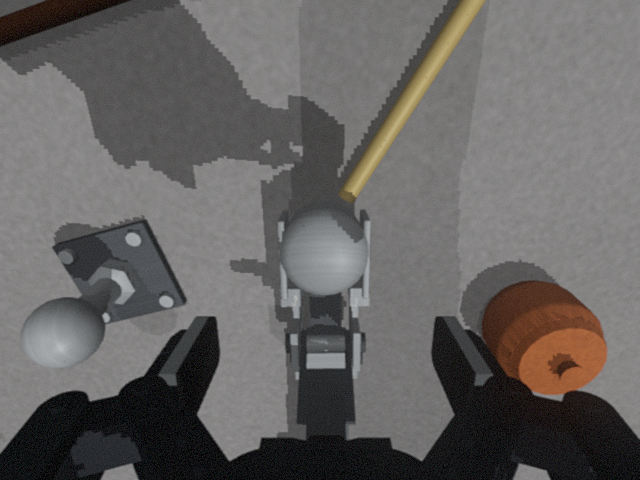

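View pics/k_scene.png

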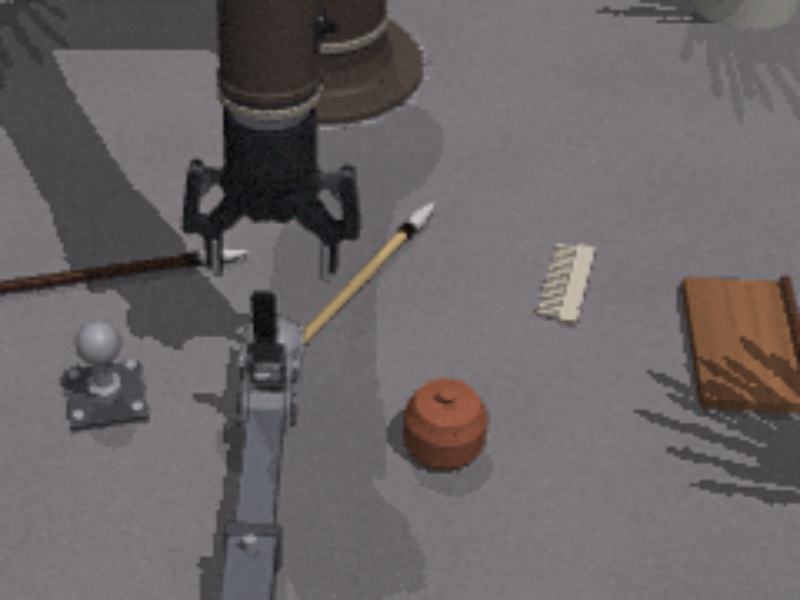

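The handle stands upright behind the cap (wrist picture: cap at (325,250), fingers either side, brush end at (347,190) clear). I descend onto the cheeks.

Call:
servo_tool(
  increments=[
    {"dp": [0.12, 0.055, 0.001], "angular": [0, 0, 0], "jaw": -1},
    {"dp": [0.24, 0.055, 0.001], "angular": [0, 0, 0], "jaw": -1},
    {"dp": [0.36, 0.055, 0.001], "angular": [0, 0, 0], "jaw": -1},
    {"dp": [0.455, 0.055, 0.001], "angular": [0, 0, 0], "jaw": -1},
    {"dp": [0.455, 0.055, 0.001], "angular": [0, 0, 0], "jaw": -1},
  ],
)

```text
time: 12.92
ee_pos: [489.9, -20.3, 38.4]
tcp_rot: [[0.099, -0.995, 0.001], [-0.0, 0.001, 1.0], [-0.995, -0.099, -0.0]]
wrist_force: [0.2, -0.3, 0.2]
finger_gap: 0.997
```

Call:
servo_tool(
  increments=[
    {"dp": [0, 0, 0], "angular": [0, 0, 0], "jaw": 1},
    {"dp": [0, 0, 0], "angular": [0, 0, 0], "jaw": 1},
    {"dp": [0, 0, 0], "angular": [0, 0, 0], "jaw": 1},
    {"dp": [0, 0, 0], "angular": [0, 0, 0], "jaw": 1},
    {"dp": [0, 0, 0], "angular": [0, 0, 0], "jaw": 1},
  ],
)

```text
time: 13.55
ee_pos: [490.1, -20.3, 38.7]
tcp_rot: [[0.099, -0.995, 0.0], [-0.0, 0.0, 1.0], [-0.995, -0.099, -0.0]]
wrist_force: [-0.7, 0.9, 2.9]
finger_gap: 0.618
```

```bash
python3 - <<'E'
from h import *
s=st(); print(np.round(s["joint_pos"],2))
p=ctrl.get_image("wrist"); cv2.imwrite("pics/l_wrist.png",p["image"])
for l in ["drawbar"]:
  for r in ctrl.cut_out(p,l)[:1]:
    X,u,v=cloud(p,r["region"]); print(l,r["score"],r["extent"])
    for x0 in range(460,540,6):
        m=(abs(X[:,0]-x0)<3)
        if m.sum()>15: print(x0,m.sum(),"y",np.percentile(X[m,1],[2,98]),"z",np.percentile(X[m,2],[10,50,95]))
E
```

```text
t 13.55 p [490.1 -20.3  38.7] F [-0.7  0.9  2.9] gap 0.618
[[0.099, -0.995, 0.0], [-0.0, 0.0, 1.0], [-0.995, -0.099, -0.0]]
[ 0.4  0.5 -0.5  2.1  0.6  0.5  1. ]
drawbar 0.74 [252.5, 266.8, 149.0, 178.0]
466 2389 y [-31.3  -8.8] z [30.7 46.4 53.1]
472 4696 y [-45.5   5.1] z [23.8 50.  57.4]
478 3666 y [-45.7   4.9] z [28.  56.2 59.9]
484 2639 y [-45.    4.6] z [46.8 59.1 61.4]
490 2098 y [-44.5   4.3] z [55.4 60.6 62.2]
496 1681 y [-43.5   3.3] z [56.9 61.2 62.7]
502 1176 y [-44.    5.7] z [55.5 60.9 62.4]
508 686 y [-45.9   6.5] z [49.2 60.2 61.6]
514 375 y [-46.3   6.6] z [46.6 49.7 51.1]
520 641 y [-46.1   6.5] z [47.2 48.2 51.1]
526 626 y [-46.5   6.9] z [47.8 48.6 49.4]
532 123 y [-43.3   0.7] z [47.4 48.8 49.7]
538 45 y [-36.2  -3. ] z [32.5 38.6 44.5]
```

View pics/l_wrist.png

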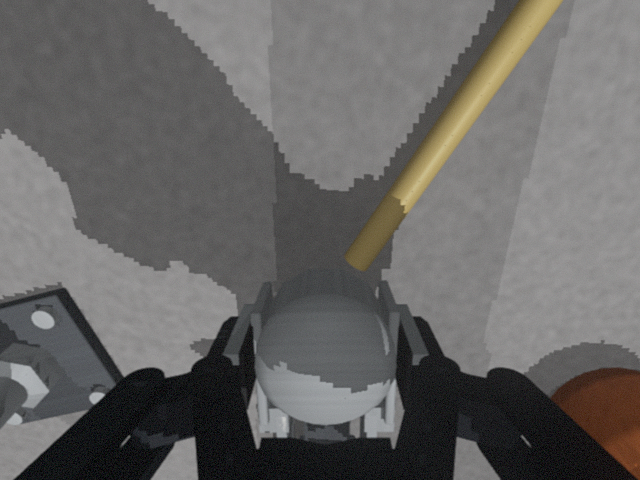

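```bash
cat >> h.py <<'E'
from scipy.optimize import least_squares
def dome(p,g=None,r=18):
    X,u,v=cloud(p)
    c=g
    for k in range(3):
        m=(np.hypot(X[:,0]-c[0],X[:,1]-c[1])<r)&(abs(X[:,2]-c[2])<30)
        B=X[m]
        f=least_squares(lambda q:np.linalg.norm(B-q[:3],axis=1)-q[3],[c[0],c[1],np.percentile(B[:,2],95)-25,25],loss='soft_l1')
        c=np.array([f.x[0],f.x[1],c[2]])
    return f.x,len(B)
E
python3 - <<'E'
from h import *
p=ctrl.get_image("wrist")
for r in (16,20,23): print(r,dome(p,np.array([493,-20,60.]),r))
q=ctrl.get_image("top")
E
```

```text
16 (array([496.1, -20.1,   7.5,  54.7]), 4788)
20 (array([495.7, -20.1,  10.2,  52.1]), 7023)
23 (array([495.1, -20.1,  14.4,  48. ]), 9086)
```

```bash
cat >> h.py <<'E'
from scipy.spatial.transform import Rotation as Ro
H=np.array([861,-17,71.]); BALL=np.array([531.5,-171,71.])
def barR(s):
    ex=H-s; ex/=np.linalg.norm(ex); ey=np.cross([0,0,1],ex); ey/=np.linalg.norm(ey)
    return np.c_[ex,ey,np.cross(ex,ey)]
import json,os
def setrel(s0):
    s=ctrl.sense(); B=barR(np.array(s0,float)); d=B.T@(np.array(s["ee_pos"])-s0); Rt=B.T@np.array(s["tcp_rot"])
    json.dump([d.tolist(),Rt.tolist()],open("rel.json","w")); print("rel",d,np.round(Rt,3).tolist())
def path(S):
    d,Rt=[np.array(a) for a in json.load(open("rel.json"))]
    s=ctrl.sense(); P=np.array(s["ee_pos"]); R=np.array(s["tcp_rot"])
    for q in S:
        B=barR(np.array(q,float)); T=np.array(q)+B@d; Q=B@Rt
        print(q,"TCP",T,"dp",np.round(R.T@(T-P)/200,3).tolist(),"ang",np.round(Ro.from_matrix(R.T@Q).as_rotvec()/(2*np.pi),4).tolist())
E
python3 - <<'E'
from h import *
st(); setrel([493.7,-20.1,30])
path([[493.7,-20.1,z] for z in (40,55,75,95,115,135,150)])
E
```

```text
t 13.75 p [490.  -20.3  38.5] F [0.2 0.3 2. ] gap 0.615
[[0.099, -0.995, 0.0], [-0.0, 0.0, 1.0], [-0.995, -0.099, -0.0]]
rel [-2.7 -0.1  8.9] [[-0.012, -1.0, 0.009], [-0.001, 0.009, 1.0], [-1.0, 0.012, -0.001]]
[493.7, -20.1, 40] TCP [490.2 -20.3  48.6] dp [-0.05, -0.006, -0.0] ang [-0.0, 0.0, 0.0043]
[493.7, -20.1, 55] TCP [490.6 -20.3  63.8] dp [-0.125, -0.015, -0.0] ang [-0.0, 0.0001, 0.0108]
[493.7, -20.1, 75] TCP [491.1 -20.3  83.9] dp [-0.225, -0.028, -0.0] ang [-0.0, 0.0002, 0.0194]
[493.7, -20.1, 95] TCP [491.5 -20.3 104.1] dp [-0.325, -0.04, -0.0] ang [-0.0, 0.0002, 0.0281]
[493.7, -20.1, 115] TCP [492.  -20.3 124.2] dp [-0.425, -0.053, -0.0] ang [-0.0, 0.0003, 0.0367]
[493.7, -20.1, 135] TCP [492.5 -20.3 144.2] dp [-0.525, -0.065, -0.0] ang [-0.0001, 0.0004, 0.0451]
[493.7, -20.1, 150] TCP [492.9 -20.2 159.3] dp [-0.599, -0.074, -0.0] ang [-0.0001, 0.0005, 0.0514]
```

Call:
servo_tool(
  increments=[
    {"dp": [-0.05, -0.006, 0], "angular": [0, 0, 0.0043], "jaw": 1},
    {"dp": [-0.125, -0.015, 0], "angular": [0, 0, 0.0108], "jaw": 1},
    {"dp": [-0.225, -0.028, 0], "angular": [0, 0, 0.0194], "jaw": 1},
    {"dp": [-0.325, -0.04, 0], "angular": [0, 0, 0.028], "jaw": 1},
    {"dp": [-0.425, -0.053, 0], "angular": [0, 0, 0.0367], "jaw": 1},
    {"dp": [-0.525, -0.065, 0], "angular": [0, 0, 0.045], "jaw": 1},
    {"dp": [-0.6, -0.074, 0], "angular": [0, 0.0005, 0.0514], "jaw": 1},
    {"dp": [-0.6, -0.074, 0], "angular": [0, 0.0005, 0.0514], "jaw": 1},
  ],
)

```text
time: 14.75
ee_pos: [493.5, -20.1, 158.9]
tcp_rot: [[-0.221, -0.975, 0.0], [-0.003, 0.001, 1.0], [-0.975, 0.221, -0.003]]
wrist_force: [2.6, 0.7, -8.4]
finger_gap: 0.619
```

```bash
python3 - <<'E'
from h import *
st()
p=ctrl.get_image("wrist"); cv2.imwrite("pics/m_wrist.png",p["image"])
q=ctrl.get_image("scene"); cv2.imwrite("pics/m_scene.png",cv2.resize(q["image"][180:360,200:440],(800,600)))
path([[493.7+f*37.8,-20.1-f*150.9,150] for f in (.1,.25,.4,.55,.7,.85,1)])
E
```

```text
t 14.75 p [493.5 -20.1 158.9] F [ 2.6  0.7 -8.4] gap 0.619
[[-0.221, -0.975, 0.0], [-0.003, 0.001, 1.0], [-0.975, 0.221, -0.003]]
[497.47999999999996, -35.190000000000005, 150] TCP [496.7 -35.4 159.3] dp [-0.009, -0.019, -0.076] ang [-0.0065, 0.0015, 0.0003]
[503.15, -57.825, 150] TCP [502.4 -58.1 159.3] dp [-0.015, -0.047, -0.189] ang [-0.0163, 0.0038, 0.0006]
[508.82, -80.46000000000001, 150] TCP [508.1 -80.7 159.3] dp [-0.021, -0.075, -0.302] ang [-0.0264, 0.0061, 0.0008]
[514.49, -103.095, 150] TCP [ 513.8 -103.4  159.3] dp [-0.027, -0.102, -0.416] ang [-0.0365, 0.0084, 0.0009]
[520.16, -125.72999999999999, 150] TCP [ 519.5 -126.1  159.3] dp [-0.033, -0.13, -0.529] ang [-0.0466, 0.0108, 0.0008]
[525.8299999999999, -148.365, 150] TCP [ 525.2 -148.8  159.3] dp [-0.039, -0.158, -0.643] ang [-0.0567, 0.013, 0.0005]
[531.5, -171.0, 150] TCP [ 530.8 -171.5  159.3] dp [-0.045, -0.186, -0.756] ang [-0.0666, 0.0152, 0.0002]
```

View pics/m_scene.png

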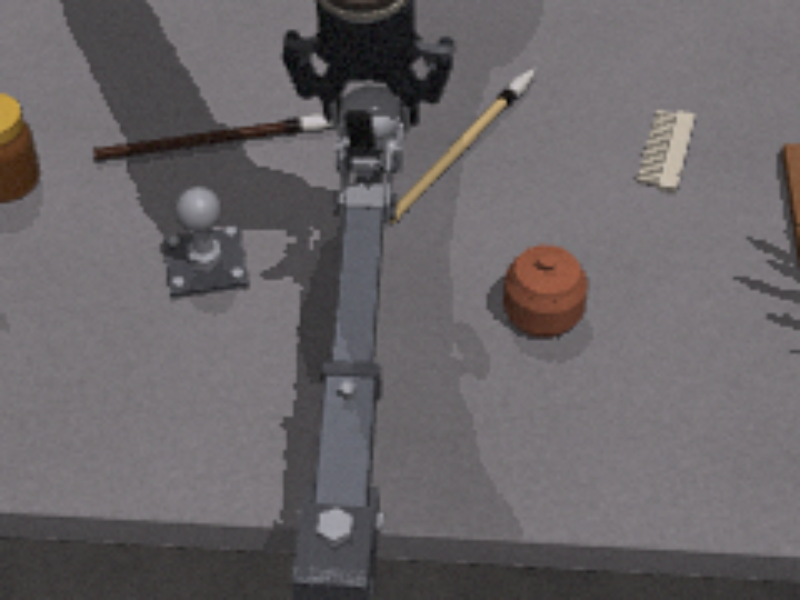

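View pics/m_wrist.png

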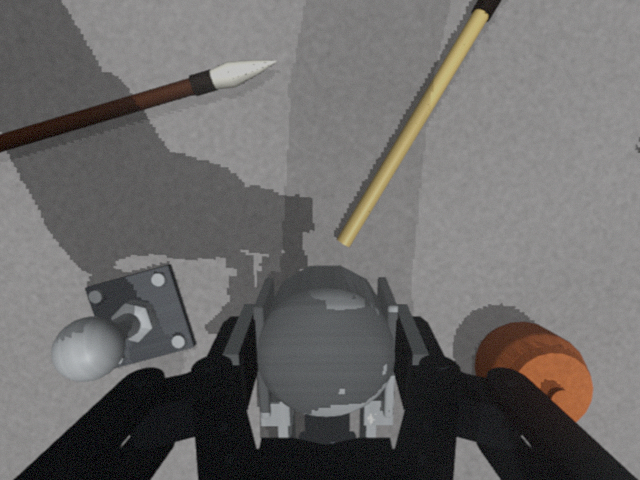

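The coupler is lifted with about 8.4 N on the wrist, the handle is still up, and brushes and pot are untouched. Now I swing it over the ball.

Call:
servo_tool(
  increments=[
    {"dp": [-0.009, -0.019, -0.076], "angular": [-0.0065, 0.0015, 0.0003], "jaw": 1},
    {"dp": [-0.015, -0.047, -0.189], "angular": [-0.0163, 0.0038, 0.0006], "jaw": 1},
    {"dp": [-0.021, -0.075, -0.302], "angular": [-0.0264, 0.0061, 0.0008], "jaw": 1},
    {"dp": [-0.027, -0.102, -0.416], "angular": [-0.0365, 0.0084, 0.0009], "jaw": 1},
    {"dp": [-0.033, -0.13, -0.529], "angular": [-0.0466, 0.0108, 0.0008], "jaw": 1},
    {"dp": [-0.039, -0.158, -0.643], "angular": [-0.0567, 0.013, 0.0005], "jaw": 1},
    {"dp": [-0.045, -0.186, -0.756], "angular": [-0.0666, 0.0152, 0.0002], "jaw": 1},
    {"dp": [-0.045, -0.186, -0.756], "angular": [-0.0666, 0.0152, 0.0002], "jaw": 1},
  ],
)

```text
time: 15.85
ee_pos: [529.8, -173.3, 157.8]
tcp_rot: [[-0.205, -0.887, -0.414], [-0.095, -0.402, 0.91], [-0.974, 0.226, -0.002]]
wrist_force: [0.1, 0.2, -7.8]
finger_gap: 0.614
```

```bash
python3 - <<'E'
from h import *
s=st()
p=ctrl.get_image("wrist"); cv2.imwrite("pics/n_wrist.png",p["image"])
for r in (16,20): print("dome",dome(p,np.array([529,-170,183.]),r))
for n in ("scene","top"):
    q=ctrl.get_image(n)
    if n=="scene": cv2.imwrite("pics/n_scene.png",cv2.resize(q["image"][180:360,160:400],(800,600)))
    print(n,"dome",dome(q,np.array([529,-170,183.]),20))
E
```

```text
t 15.85 p [ 529.8 -173.3  157.8] F [ 0.1  0.2 -7.8] gap 0.614
[[-0.205, -0.887, -0.414], [-0.095, -0.402, 0.91], [-0.974, 0.226, -0.002]]
dome (array([ 526.5, -174.4,  132. ,   44.9]), 6485)
dome (array([ 527.7, -173.8,  136.2,   40.8]), 9807)
scene dome (array([ 527.9, -173.8,  130.1,   45.8]), 100)
top dome (array([ 523.8, -173.1,  159.9,   17.5]), 52)
```

View pics/n_wrist.png

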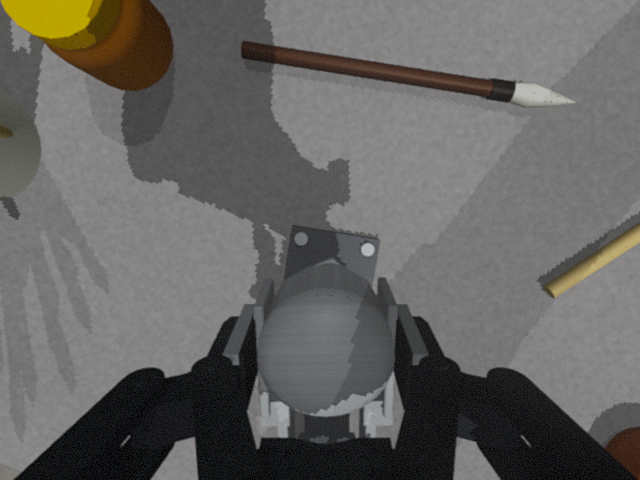

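View pics/n_scene.png

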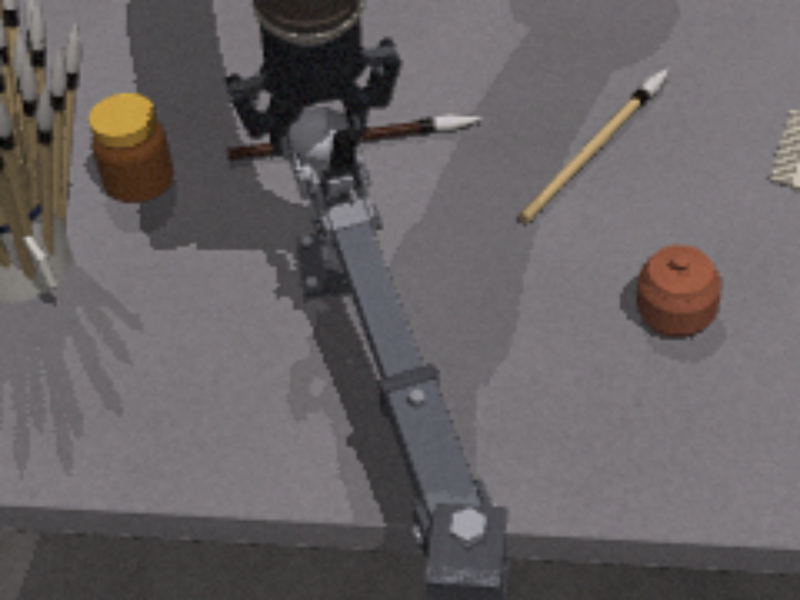

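```bash
cat > ballfit.py <<'E'
import numpy as np,cv2
np.set_printoptions(precision=2,suppress=True)
def sil(R,t,f,c,X,r=20,n=90):
    Cc=R@X+t; D=np.linalg.norm(Cc); w=Cc/D
    a=np.cross(w,[0,0,1.]) ; a/=np.linalg.norm(a); b=np.cross(w,a)
    ctr=Cc*(1-r*r/D**2); rr=r*np.sqrt(1-r*r/D**2)
    th=np.linspace(0,2*np.pi,n,endpoint=False)[:,None]
    P=ctr+rr*(np.cos(th)*a+np.sin(th)*b)
    uv=P[:,:2]/P[:,2:]*f+c
    cc=ctr[:2]/ctr[2]*f+c
    return uv,cc
def score(g,R,t,f,c,X):
    gx,gy=g; uv,cc=sil(R,t,f,c,X); n=uv-cc; n/=np.linalg.norm(n,axis=1)[:,None]
    m=(uv[:,0]>2)&(uv[:,0]<637)&(uv[:,1]>2)&(uv[:,1]<477)
    uv=uv[m].astype(np.float32); n=n[m]
    sx=cv2.remap(gx,uv[:,0],uv[:,1],1).ravel(); sy=cv2.remap(gy,uv[:,0],uv[:,1],1).ravel()
    return np.minimum(abs(sx*n[:,0]+sy*n[:,1]),60).mean()
def fit(img,R,t,f,c,x0,z=71):
    im=cv2.GaussianBlur(img.astype(np.float32).mean(2),(0,0),1.0)
    g=(cv2.Sobel(im,cv2.CV_32F,1,0),cv2.Sobel(im,cv2.CV_32F,0,1))
    best=max((score(g,R,t,f,c,np.array([x,y,z])),x,y) for x in np.arange(x0[0]-8,x0[0]+8,.4) for y in np.arange(x0[1]-8,x0[1]+8,.4))
    return best
K=np.array([374.6,374.6]); cw=np.array([325.2135,242.565])
CT=np.array([-126.4,82.5,-.3]); RC=np.array([[-.001,.001,1],[-.322,-.947,.001],[.947,-.322,.001]])
poses={'b':([469.9,-94.7,320.5],[[0,-1,.002],[-.001,.002,1],[-1,0,-.001]]),
'c':([648.2,-21.8,177.1],[[-.006,-1,.004],[-.001,.004,1],[-1,.006,-.001]]),
'i':([589.3,-19.9,146.6],[[.001,-1,.001],[.001,.001,1],[-1,-.001,.001]]),
'j':([565.4,-20.1,151.5],[[.296,-.955,.001],[0,.001,1],[-.955,-.296,0]]),
'k':([491.2,-20.4,129.0],[[.097,-.995,0],[.001,0,1],[-.995,-.097,.001]]),
'm':([493.5,-20.1,158.9],[[-.221,-.975,0],[-.003,.001,1],[-.975,.221,-.003]])}
for k,(P,Rt) in poses.items():
    im=cv2.imread(f"pics/{k}_wrist.png"); R=RC@np.array(Rt).T; t=-R@(np.array(P)+np.array(Rt)@CT)
    print(k,np.array(fit(im,R,t,K,cw,(531,-171))))
for n in ("top","scene","b_wrist"):
    d=np.load(f"pics/{'a_' if n!='b_wrist' else ''}{n}.npz")
    print(n,np.array(fit(d["image"],d["R"],d["t"],np.array([d["fx"],d["fy"]]),np.array([d["cx"],d["cy"]]),(531,-171))))
E
python3 ballfit.py
```

```text
b [  43.67  529.   -170.2 ]
c [  27.55  532.2  -170.2 ]
i [  41.72  532.6  -170.6 ]
j [  42.93  532.6  -170.6 ]
k [  43.05  532.2  -170.2 ]
m [  36.13  532.2  -169.  ]
top [  59.34  529.   -171.  ]
scene [  45.55  530.6  -175.  ]
b_wrist [  43.7  528.6 -170.6]
```

```bash
python3 - <<'E'
from h import *
st(); path([[532.2,-170.4,z] for z in (150,140,130,120,110,104)])
E
```

```text
t 16.0 p [ 530.2 -171.9  158.6] F [ 0.5 -3.6 -6.8] gap 0.616
[[-0.204, -0.887, -0.413], [-0.096, -0.402, 0.911], [-0.974, 0.225, -0.003]]
[532.2, -170.4, 150] TCP [ 531.5 -170.9  159.3] dp [-0.005, -0.007, 0.002] ang [-0.0003, 0.0001, -0.0001]
[532.2, -170.4, 140] TCP [ 531.3 -171.   149.3] dp [0.044, -0.018, 0.002] ang [-0.0003, 0.0, -0.0043]
[532.2, -170.4, 130] TCP [ 531.1 -171.1  139.2] dp [0.093, -0.028, 0.002] ang [-0.0003, 0.0, -0.0086]
[532.2, -170.4, 120] TCP [ 530.9 -171.2  129.2] dp [0.142, -0.038, 0.002] ang [-0.0003, -0.0, -0.0129]
[532.2, -170.4, 110] TCP [ 530.7 -171.3  119.1] dp [0.192, -0.048, 0.002] ang [-0.0003, -0.0001, -0.0172]
[532.2, -170.4, 104] TCP [ 530.5 -171.3  113.1] dp [0.221, -0.054, 0.002] ang [-0.0003, -0.0001, -0.0198]
```

Call:
servo_tool(
  increments=[
    {"dp": [-0.005, -0.007, 0.002], "angular": [0, 0, 0], "jaw": 1},
    {"dp": [0.044, -0.018, 0.002], "angular": [0, 0, -0.0043], "jaw": 1},
    {"dp": [0.093, -0.028, 0.002], "angular": [0, 0, -0.0086], "jaw": 1},
    {"dp": [0.142, -0.038, 0.002], "angular": [0, 0, -0.0129], "jaw": 1},
    {"dp": [0.192, -0.048, 0.002], "angular": [0, 0, -0.0172], "jaw": 1},
    {"dp": [0.221, -0.054, 0.002], "angular": [0, 0, -0.0198], "jaw": 1},
    {"dp": [0.221, -0.054, 0.002], "angular": [0, 0, -0.0198], "jaw": 1},
  ],
)

```text
time: 16.88
ee_pos: [530.1, -171.6, 113.0]
tcp_rot: [[-0.093, -0.906, -0.412], [-0.045, -0.41, 0.911], [-0.995, 0.103, -0.003]]
wrist_force: [1.1, -3.8, -7.2]
finger_gap: 0.615
```

```bash
python3 - <<'E'
from h import *
s=st()
d,Rt=[np.array(a) for a in json.load(open("rel.json"))]
B=np.array(s["tcp_rot"])@Rt.T; print("socket",np.array(s["ee_pos"])-B@d)
p=ctrl.get_image("wrist"); cv2.imwrite("pics/o_wrist.png",p["image"])
q=ctrl.get_image("scene"); cv2.imwrite("pics/o_scene.png",cv2.resize(q["image"][210:300,220:340],(800,600)))
path([[532.2,-170.4,z] for z in (101,98,95,92,89,86,83,80)])
E
```

```text
t 16.88 p [ 530.1 -171.6  113. ] F [ 1.1 -3.8 -7.2] gap 0.615
[[-0.093, -0.906, -0.412], [-0.045, -0.41, 0.911], [-0.995, 0.103, -0.003]]
socket [ 531.8 -170.7  103.8]
[532.2, -170.4, 101] TCP [ 530.4 -171.4  110.1] dp [0.016, -0.001, 0.001] ang [-0.0004, -0.0001, -0.0014]
[532.2, -170.4, 98] TCP [ 530.4 -171.4  107.1] dp [0.031, -0.003, 0.001] ang [-0.0004, -0.0002, -0.0027]
[532.2, -170.4, 95] TCP [ 530.3 -171.4  104.1] dp [0.046, -0.004, 0.001] ang [-0.0004, -0.0002, -0.004]
[532.2, -170.4, 92] TCP [ 530.2 -171.5  101. ] dp [0.062, -0.005, 0.001] ang [-0.0004, -0.0002, -0.0053]
[532.2, -170.4, 89] TCP [ 530.2 -171.5   98. ] dp [0.077, -0.006, 0.001] ang [-0.0004, -0.0002, -0.0066]
[532.2, -170.4, 86] TCP [ 530.1 -171.5   95. ] dp [0.092, -0.007, 0.001] ang [-0.0004, -0.0002, -0.0079]
[532.2, -170.4, 83] TCP [ 530.  -171.6   92. ] dp [0.107, -0.008, 0.001] ang [-0.0004, -0.0002, -0.0092]
[532.2, -170.4, 80] TCP [ 530.  -171.6   89. ] dp [0.122, -0.01, 0.001] ang [-0.0004, -0.0002, -0.0106]
```

View pics/o_scene.png

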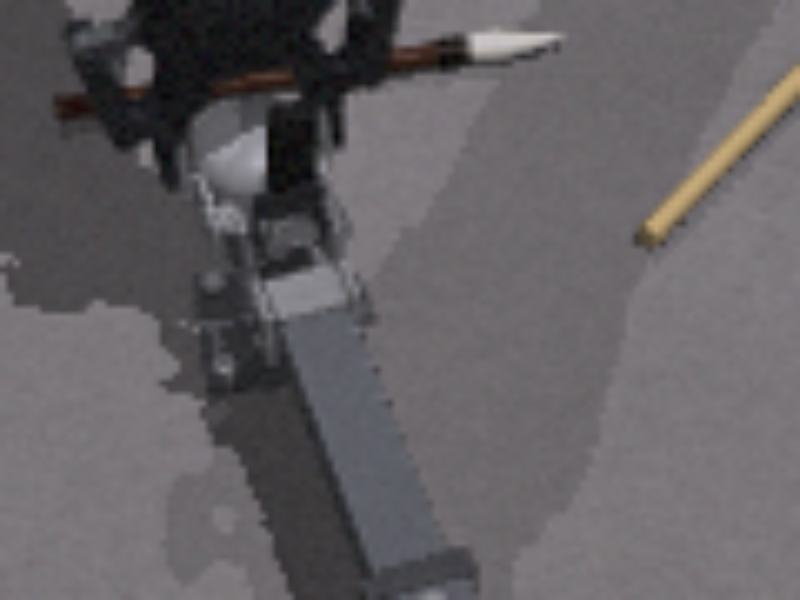

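Call:
servo_tool(
  increments=[
    {"dp": [0.016, -0.001, 0.001], "angular": [0.0016, 0, -0.0014], "jaw": 1},
    {"dp": [0.031, -0.003, 0.001], "angular": [0.0016, 0, -0.0027], "jaw": 1},
    {"dp": [0.031, -0.003, 0.001], "angular": [0.0016, 0, -0.0027], "jaw": 1},
  ],
)

```text
time: 17.35
ee_pos: [530.3, -170.5, 106.9]
tcp_rot: [[-0.077, -0.911, -0.405], [-0.038, -0.404, 0.914], [-0.996, 0.086, -0.003]]
wrist_force: [-1.6, -0.5, -6.8]
finger_gap: 0.616
```

```bash
cat >> h.py <<'E'
def sock():
    s=st(); print("M",np.round(s["moment"],2))
    d,Rt=[np.array(a) for a in json.load(open("rel.json"))]
    B=np.array(s["tcp_rot"])@Rt.T; print("socket",np.array(s["ee_pos"])-B@d)
E
python3 - <<'E'
from h import *
sock()
E
```

```text
t 17.35 p [ 530.3 -170.5  106.9] F [-1.6 -0.5 -6.8] gap 0.616
[[-0.077, -0.911, -0.405], [-0.038, -0.404, 0.914], [-0.996, 0.086, -0.003]]
M [ 0.1 -0.4 -0.1]
socket [ 532.1 -169.5   97.8]
```

Call:
servo_tool(
  increments=[
    {"dp": [0.015, 0.001, -0.003], "angular": [0, 0, -0.0013], "jaw": 1},
    {"dp": [0.03, 0, -0.003], "angular": [0, 0, -0.0026], "jaw": 1},
    {"dp": [0.045, -0.001, -0.003], "angular": [0, 0, -0.0039], "jaw": 1},
    {"dp": [0.045, -0.001, -0.003], "angular": [0, 0, -0.0039], "jaw": 1},
  ],
)

```text
time: 17.85
ee_pos: [529.9, -171.1, 97.7]
tcp_rot: [[-0.055, -0.912, -0.406], [-0.028, -0.405, 0.914], [-0.998, 0.062, -0.003]]
wrist_force: [0.9, -0.0, -7.9]
finger_gap: 0.618
```

```bash
python3 - <<'E'
from h import *
sock()
q=ctrl.get_image("scene"); cv2.imwrite("pics/p_scene.png",cv2.resize(q["image"][210:300,220:340],(800,600)))
E
```

```text
t 17.85 p [ 529.9 -171.1   97.7] F [ 0.9 -0.  -7.9] gap 0.618
[[-0.055, -0.912, -0.406], [-0.028, -0.405, 0.914], [-0.998, 0.062, -0.003]]
M [ 0.3 -0.4  0.1]
socket [ 531.9 -170.    88.6]
```

Call:
servo_tool(
  increments=[
    {"dp": [0.01, 0, 0], "angular": [0, 0, -0.0009], "jaw": 1},
    {"dp": [0.02, -0.001, 0], "angular": [0, 0, -0.0018], "jaw": 1},
    {"dp": [0.03, -0.002, 0], "angular": [0, 0, -0.0026], "jaw": 1},
    {"dp": [0.03, -0.002, 0], "angular": [0, 0, -0.0026], "jaw": 1},
  ],
)

```text
time: 18.4
ee_pos: [529.6, -171.2, 91.6]
tcp_rot: [[-0.041, -0.913, -0.406], [-0.021, -0.405, 0.914], [-0.999, 0.046, -0.003]]
wrist_force: [-2.0, -0.8, -8.1]
finger_gap: 0.616
```

```bash
python3 - <<'E'
from h import *
sock()
E
```

```text
t 18.4 p [ 529.6 -171.2   91.6] F [-2.  -0.8 -8.1] gap 0.616
[[-0.041, -0.913, -0.406], [-0.021, -0.405, 0.914], [-0.999, 0.046, -0.003]]
M [ 0.1 -0.1  0.1]
socket [ 531.8 -170.1   82.6]
```

Call:
servo_tool(
  increments=[
    {"dp": [0.007, 0, 0], "angular": [0, 0, -0.0006], "jaw": 1},
    {"dp": [0.014, -0.001, 0], "angular": [0, 0, -0.0012], "jaw": 1},
    {"dp": [0.02, -0.001, 0], "angular": [0, 0, -0.0018], "jaw": 1},
    {"dp": [0.02, -0.001, 0], "angular": [0, 0, -0.0018], "jaw": 1},
  ],
)

```text
time: 18.9
ee_pos: [529.6, -171.3, 88.3]
tcp_rot: [[-0.03, -0.914, -0.406], [-0.017, -0.405, 0.914], [-0.999, 0.035, -0.003]]
wrist_force: [-4.5, 1.3, 3.6]
finger_gap: 0.62
```

```bash
python3 - <<'E'
from h import *
sock()
E
```

```text
t 18.9 p [ 529.6 -171.3   88.3] F [-4.5  1.3  3.6] gap 0.62
[[-0.03, -0.914, -0.406], [-0.017, -0.405, 0.914], [-0.999, 0.035, -0.003]]
M [0.3 0.9 0.2]
socket [ 531.9 -170.1   79.4]
```

Call:
servo_tool(
  increments=[
    {"dp": [-0.007, 0.004, 0], "angular": [0, 0, 0], "jaw": 1},
    {"dp": [-0.007, 0.009, 0], "angular": [0, 0, 0], "jaw": 1},
    {"dp": [-0.003, 0.009, 0], "angular": [0, 0, 0], "jaw": 1},
    {"dp": [-0.001, 0.009, 0], "angular": [0, 0, 0], "jaw": 1},
  ],
)

```text
time: 19.4
ee_pos: [528.1, -172.0, 88.5]
tcp_rot: [[-0.03, -0.914, -0.406], [-0.017, -0.405, 0.914], [-0.999, 0.034, -0.003]]
wrist_force: [0.6, 1.3, -5.8]
finger_gap: 0.616
```

```bash
python3 - <<'E'
from h import *
sock()
E
```

```text
t 19.4 p [ 528.1 -172.    88.5] F [ 0.6  1.3 -5.8] gap 0.616
[[-0.03, -0.914, -0.406], [-0.017, -0.405, 0.914], [-0.999, 0.034, -0.003]]
M [ 0.3 -0.3  0.2]
socket [ 530.4 -170.8   79.6]
```

Call:
servo_tool(
  increments=[
    {"dp": [0.004, 0.002, 0.002], "angular": [0, 0, -0.0003], "jaw": 1},
    {"dp": [0.008, 0.002, 0.002], "angular": [0, 0, -0.0006], "jaw": 1},
    {"dp": [0.008, 0.002, 0.002], "angular": [0, 0, -0.0006], "jaw": 1},
  ],
)

```text
time: 19.77
ee_pos: [528.1, -171.9, 88.3]
tcp_rot: [[-0.025, -0.914, -0.406], [-0.017, -0.405, 0.914], [-1.0, 0.03, -0.005]]
wrist_force: [-2.6, -0.1, 7.7]
finger_gap: 0.616
```

```bash
python3 - <<'E'
from h import *
sock()
E
```

```text
t 19.77 p [ 528.1 -171.9   88.3] F [-2.6 -0.1  7.7] gap 0.616
[[-0.025, -0.914, -0.406], [-0.017, -0.405, 0.914], [-1.0, 0.03, -0.005]]
M [0.4 0.5 0.1]
socket [ 530.5 -170.8   79.3]
```

```bash
python3 - <<'E'
from h import *
p=ctrl.get_image("wrist"); cv2.imwrite("pics/q_wrist.png",p["image"]); np.savez("pics/q_wrist.npz",**p)
q=ctrl.get_image("scene"); cv2.imwrite("pics/q_scene.png",cv2.resize(q["image"][210:300,220:340],(800,600)));np.savez("pics/q_scene.npz",**q)
t=ctrl.get_image("top")
for im,n in ((p,"w"),(q,"s"),(t,"t")):
    X,u,v=cloud(im)
    m=np.hypot(X[:,0]-530,X[:,1]+171)<9; print(n,m.sum(),np.percentile(X[m,2],[5,25,50,75,95]))
print(dome(p,np.array([530,-171,107.]),20))
X,u,v=cloud(p)
# bar coordinates profile
ex=np.array([.91,.41]); 
a=(X[:,:2]-[530.5,-170.8])@ex; b=(X[:,:2]-[530.5,-170.8])@np.array([-.41,.91])
for a0 in range(-40,60,6):
    m=(abs(a-a0)<3)&(abs(b)<32)&(X[:,2]>40)&(X[:,2]<125)
    if m.sum()>20: print(a0,m.sum(),"b",np.percentile(b[m],[2,98]),"z",np.percentile(X[m,2],[10,50,95]))
X,u,v=cloud(q)
a=(X[:,:2]-[530.5,-170.8])@ex; b=(X[:,:2]-[530.5,-170.8])@np.array([-.41,.91])
print("scene bar")
for a0 in range(-20,360,15):
    m=(abs(a-a0)<5)&(abs(b)<12)&(X[:,2]>40)&(X[:,2]<125)
    if m.sum()>4: print(a0,m.sum(),"z",np.percentile(X[m,2],[10,50,95]))
E
```

```text
w 1797 [105.8 106.3 106.7 107.  107.5]
s 137 [-750.7  156.9  476.6  486.7  493. ]
t 53 [479.7 484.4 487.2 492.8 495.9]
(array([ 529.9, -170.7,   53.7,   53.4]), 8512)
-28 1367 b [-7.   7.8] z [69.  85.1 97.8]
-22 3814 b [-25.   25.9] z [ 71.7  95.3 103.1]
-16 5436 b [-31.5  31.5] z [ 84.5 102.6 121.9]
-10 3575 b [-28.   29.2] z [ 93.3 105.  113.6]
-4 2774 b [-26.9  28.1] z [ 99.4 105.8 113.3]
2 2344 b [-26.2  27. ] z [ 99.9 105.9 112.4]
8 1662 b [-25.9  26.7] z [ 99.7 105.4 108.3]
14 1102 b [-25.7  26.6] z [ 92.5 104.1 105.6]
20 479 b [-25.8  27. ] z [ 91.6  93.  104. ]
26 669 b [-25.7  27. ] z [88.7 90.  93.1]
32 608 b [-25.9  27.2] z [88.8 89.6 91.4]
38 343 b [-25.7  27. ] z [88.6 89.5 90.3]
44 156 b [-19.4  20.9] z [76.3 88.8 90.1]
50 290 b [-15.8  17.3] z [67.7 68.6 79.5]
56 525 b [-15.7  17.3] z [67.5 68.4 70.9]
scene bar
-20 5 z [101.7 102.9 103.5]
-5 15 z [102.7 106.  107.5]
10 16 z [101.7 104.2 107.2]
25 21 z [ 67.6  91.3 103.9]
40 12 z [64.4 67.  70.3]
55 12 z [ 68.1  98.2 102.1]
70 22 z [ 87.1 109.6 124.7]
85 23 z [86.  88.7 91.4]
100 24 z [83.  85.7 88.5]
115 25 z [83.1 86.  88.1]
130 27 z [82.5 84.9 89.1]
145 24 z [83.  85.7 89.5]
160 25 z [84.3 86.1 87.9]
175 27 z [83.6 86.2 88.6]
190 27 z [83.6 85.3 88.4]
205 27 z [83.6 85.8 87.4]
220 21 z [85.3 86.2 89.8]
235 33 z [88.7 92.6 95.2]
250 32 z [ 88.3  91.3 103.3]
265 32 z [88.4 90.4 91.8]
280 35 z [88.8 90.3 92.7]
295 34 z [88.3 90.2 93.7]
310 40 z [87.7 90.9 92.5]
325 32 z [87.6 89.9 92.1]
355 23 z [108.5 110.4 112.7]
```

View pics/q_scene.png

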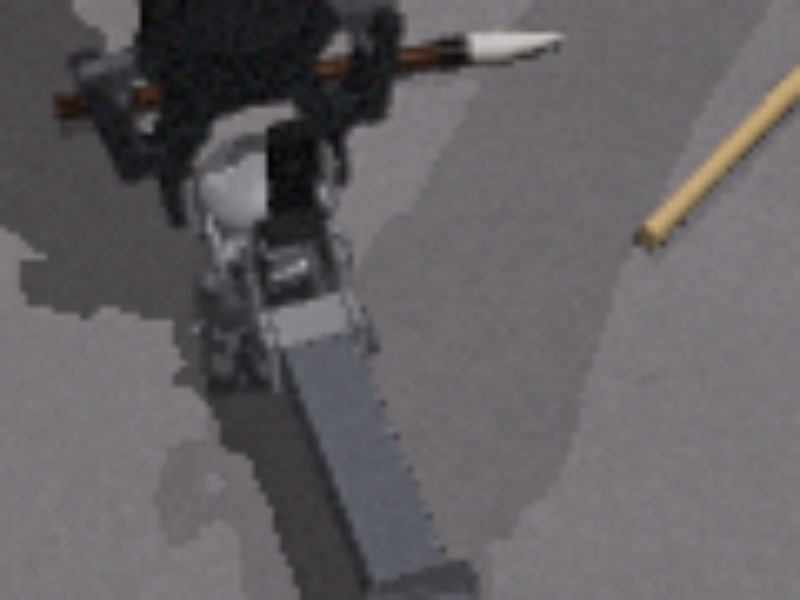

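View pics/q_wrist.png

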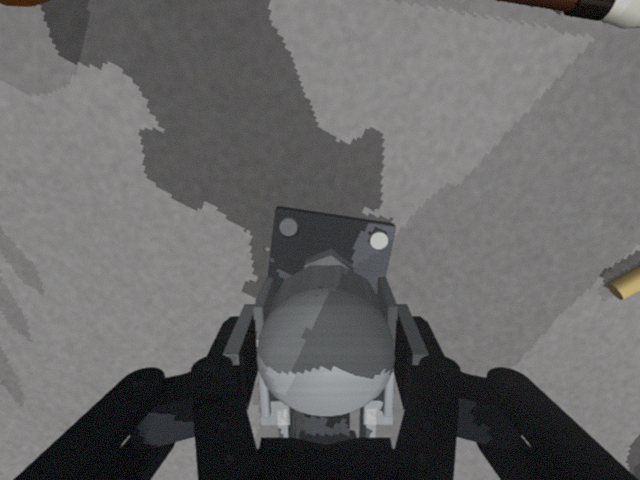

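The cap top is at 107 mm (71 + 36) and the bar's top face is flat at 86 mm, so the coupler is home; my height offset for the grasp was about 8 mm out. I unload and release.

Call:
servo_tool(
  increments=[
    {"dp": [-0.001, 0, 0], "angular": [0, 0, 0], "jaw": 1},
    {"dp": [-0.001, 0, 0], "angular": [0, 0, 0], "jaw": 1},
  ],
)

```text
time: 20.18
ee_pos: [528.1, -171.9, 88.4]
tcp_rot: [[-0.025, -0.914, -0.406], [-0.017, -0.405, 0.914], [-1.0, 0.03, -0.005]]
wrist_force: [-0.0, 0.4, -2.5]
finger_gap: 0.616
```

```bash
python3 - <<'E'
from h import *
sock()
E
```

```text
t 20.18 p [ 528.1 -171.9   88.4] F [-0.   0.4 -2.5] gap 0.616
[[-0.025, -0.914, -0.406], [-0.017, -0.405, 0.914], [-1.0, 0.03, -0.005]]
M [0.4 0.  0.2]
socket [ 530.4 -170.8   79.5]
```

Call:
servo_tool(
  increments=[
    {"dp": [0, 0, 0], "angular": [0, 0, 0], "jaw": 0},
    {"dp": [0, 0, 0], "angular": [0, 0, 0], "jaw": -1},
    {"dp": [0, 0, 0], "angular": [0, 0, 0], "jaw": -1},
    {"dp": [0, 0, 0], "angular": [0, 0, 0], "jaw": -1},
    {"dp": [-0.2, 0.02, 0], "angular": [0, 0, 0], "jaw": -1},
    {"dp": [-0.4, 0.05, 0], "angular": [0, 0, 0], "jaw": -1},
    {"dp": [-0.65, 0.05, 0], "angular": [0, 0, 0], "jaw": -1},
    {"dp": [-0.65, 0.05, 0], "angular": [0, 0, 0], "jaw": -1},
  ],
)

```text
time: 21.18
ee_pos: [524.5, -173.9, 222.7]
tcp_rot: [[-0.019, -0.914, -0.406], [-0.019, -0.405, 0.914], [-1.0, 0.025, -0.01]]
wrist_force: [0.6, -0.3, -1.7]
finger_gap: 1.001
```

```bash
cat >> h.py <<'E'
EX=np.array([.9105,.4135]); EY=np.array([-.4135,.9105])
def prof(p,o=(530.5,-170.8),lo=-40,hi=180,st_=6,w=32,zl=40,zh=230):
    X,u,v=cloud(p); a=(X[:,:2]-o)@EX; b=(X[:,:2]-o)@EY
    for a0 in range(lo,hi,st_):
        m=(abs(a-a0)<st_/2)&(abs(b)<w)&(X[:,2]>zl)&(X[:,2]<zh)
        if m.sum()>8: print(a0,m.sum(),"b",np.percentile(b[m],[2,98]),"z",np.percentile(X[m,2],[10,50,95]))
E
python3 - <<'E'
from h import *
sock()
p=ctrl.get_image("wrist"); cv2.imwrite("pics/r_wrist.png",p["image"])
q=ctrl.get_image("scene"); cv2.imwrite("pics/r_scene.png",cv2.resize(q["image"][210:300,220:340],(800,600)))
print(dome(p,np.array([530,-171,107.]),20)); prof(p); 
E
```

```text
t 21.18 p [ 524.5 -173.9  222.7] F [ 0.6 -0.3 -1.7] gap 1.001
[[-0.019, -0.914, -0.406], [-0.019, -0.405, 0.914], [-1.0, 0.025, -0.01]]
M [ 0.  -0.1  0.1]
socket [ 526.9 -172.8  213.7]
(array([ 529.9, -170.7,   53.9,   53.4]), 2415)
-28 221 b [-7.   7.7] z [69.9 84.7 98.2]
-22 731 b [-25.   25.8] z [ 72.3  97.9 103.3]
-16 753 b [-25.1  26.1] z [ 85.1 102.2 105.6]
-10 693 b [-25.2  26.5] z [ 92.9 104.5 107. ]
-4 631 b [-25.4  25.5] z [ 99.4 105.5 107.5]
2 570 b [-24.5  25.6] z [ 99.9 105.8 107.6]
8 510 b [-25.3  26.2] z [ 98.1 105.1 107.3]
14 447 b [-25.5  26.4] z [ 92.6 103.7 105.9]
20 300 b [-25.7  27.2] z [ 91.9  99.9 104.4]
26 315 b [-25.9  27.3] z [82.  89.7 97.7]
32 231 b [-26.   27.4] z [88.2 89.7 91.7]
38 241 b [-24.3  26.3] z [67.8 86.4 90.4]
44 410 b [-19.6  20.9] z [ 68.   89.2 108.7]
50 508 b [-22.3  24. ] z [ 67.9  97.1 109. ]
56 821 b [-22.8  23.4] z [ 68.3 102.3 109.7]
62 1018 b [-18.9  20.2] z [ 68.5 119.  127.1]
68 1241 b [-16.8  18.7] z [ 87.8 133.2 142.8]
74 1560 b [-12.7  14.1] z [ 90.2 152.6 169.7]
80 1002 b [-10.3  17.7] z [ 90.1 176.7 184.3]
86 84 b [-24.2  26. ] z [ 76.7  89.6 180.3]
92 11 b [-24.4  20.9] z [74.7 89.5 89.9]
128 17 b [-13.8  15.1] z [85.4 86.1 87.5]
134 18 b [-14.   15.1] z [84.8 86.2 87.2]
140 11 b [-14.   15.2] z [85.1 86.6 87.1]
146 9 b [14.3 15.3] z [85.3 85.8 86.8]
```

View pics/r_wrist.png

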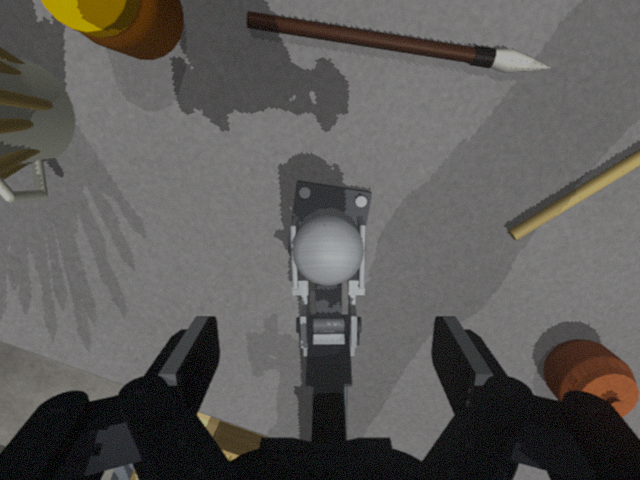

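View pics/r_scene.png

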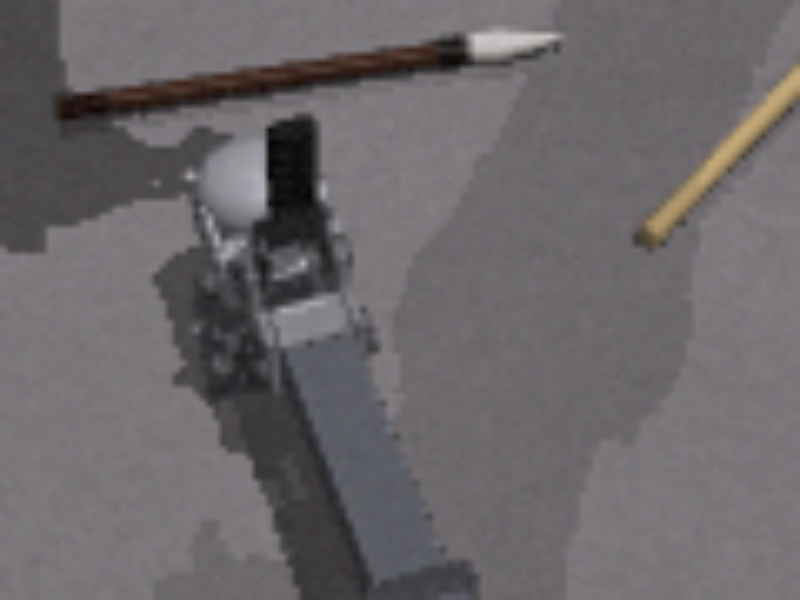

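The coupler sits home with the handle upright (cap at (328,247) in the wrist picture). Now I shut the fingers and work the handle down from its robot side.

```bash
cat >> h.py <<'E'
O=np.array([530.1,-170.6])
def own(x,y,z): return np.r_[O+x*EX+y*EY,z]
RD=np.c_[[0,0,-1.],np.r_[-EX,0],np.r_[EY,0]]
def rows(L):
    s=ctrl.sense(); P=np.array(s["ee_pos"]); R=np.array(s["tcp_rot"])
    for T,Q in L: print(np.round(T,1),"dp",np.round(R.T@(T-P)/200,3).tolist(),"ang",np.round(Ro.from_matrix(R.T@Q).as_rotvec()/(2*np.pi),4).tolist())
E
python3 - <<'E'
from h import *
rows([(own(52,1,195),RD)])
E
```

```text
[ 577.  -148.2  195. ] dp [0.11, -0.306, 0.008] ang [-0.0014, -0.0009, -0.0047]
```

Call:
servo_tool(
  increments=[
    {"dp": [0, 0, 0], "angular": [0, 0, 0], "jaw": 1},
    {"dp": [0, 0, 0], "angular": [0, 0, 0], "jaw": 1},
    {"dp": [0.03, -0.1, 0.003], "angular": [-0.001, -0.001, -0.003], "jaw": 1},
    {"dp": [0.07, -0.2, 0.006], "angular": [-0.001, -0.001, -0.005], "jaw": 1},
    {"dp": [0.11, -0.28, 0.008], "angular": [-0.001, -0.001, -0.005], "jaw": 1},
    {"dp": [0.11, -0.306, 0.008], "angular": [-0.001, -0.001, -0.005], "jaw": 1},
    {"dp": [0.11, -0.306, 0.008], "angular": [-0.001, -0.001, -0.005], "jaw": 1},
  ],
)

```text
time: 22.15
ee_pos: [577.3, -147.6, 194.9]
tcp_rot: [[0.001, -0.911, -0.412], [0.002, -0.412, 0.911], [-1.0, -0.002, 0.001]]
wrist_force: [0.1, 0.4, -0.0]
finger_gap: 0.005
```

```bash
python3 - <<'E'
from h import *
st()
p=ctrl.get_image("wrist"); cv2.imwrite("pics/s_wrist.png",p["image"])
q=ctrl.get_image("scene"); cv2.imwrite("pics/s_scene.png",cv2.resize(q["image"][180:300,210:370],(800,600)))
L=[]
for a in (1.25,1.15,1.05,.95,.85,.75,.65,.55,.45,.38,.34,.31):
    c=92*np.array([np.cos(a),np.sin(a)])+5*np.array([-np.sin(a),np.cos(a)])
    L.append((own(58+c[0]-11,1,97+c[1]+17),RD))
rows(L)
E
```

```text
t 22.15 p [ 577.3 -147.6  194.9] F [ 0.1  0.4 -0. ] gap 0.005
[[0.001, -0.911, -0.412], [0.002, -0.412, 0.911], [-1.0, -0.002, 0.001]]
[ 594.6 -140.2  202.9] dp [-0.038, -0.097, 0.001] ang [-0.0004, 0.0, 0.0003]
[ 602.5 -136.6  200. ] dp [-0.024, -0.141, 0.001] ang [-0.0004, 0.0, 0.0003]
[ 610.2 -133.1  196.3] dp [-0.005, -0.183, 0.001] ang [-0.0004, 0.0, 0.0003]
[ 617.5 -129.8  191.7] dp [0.018, -0.223, 0.001] ang [-0.0004, 0.0, 0.0003]
[ 624.3 -126.7  186.4] dp [0.045, -0.261, 0.001] ang [-0.0004, 0.0, 0.0003]
[ 630.7 -123.8  180.4] dp [0.075, -0.295, 0.001] ang [-0.0004, 0.0, 0.0003]
[ 636.4 -121.2  173.7] dp [0.108, -0.327, 0.001] ang [-0.0004, 0.0, 0.0003]
[ 641.5 -118.9  166.3] dp [0.145, -0.355, 0.001] ang [-0.0004, 0.0, 0.0003]
[ 645.9 -116.9  158.5] dp [0.184, -0.379, 0.001] ang [-0.0004, 0.0, 0.0003]
[ 648.6 -115.7  152.8] dp [0.213, -0.394, 0.001] ang [-0.0004, 0.0, 0.0003]
[ 649.9 -115.1  149.4] dp [0.23, -0.401, 0.002] ang [-0.0004, 0.0, 0.0003]
[ 650.9 -114.7  146.8] dp [0.243, -0.406, 0.002] ang [-0.0004, 0.0, 0.0003]
```

View pics/s_wrist.png

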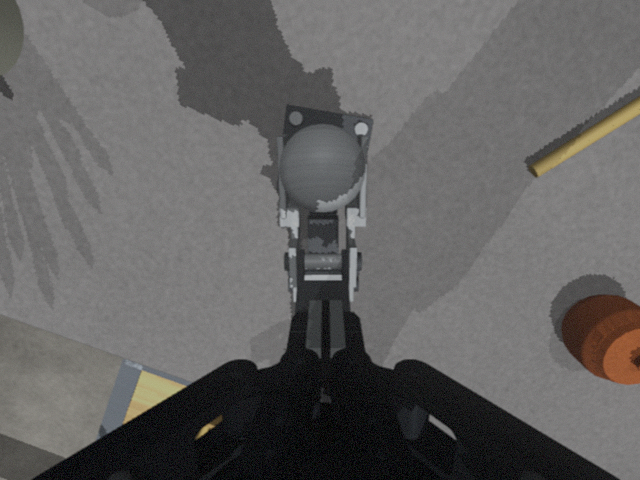

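View pics/s_scene.png

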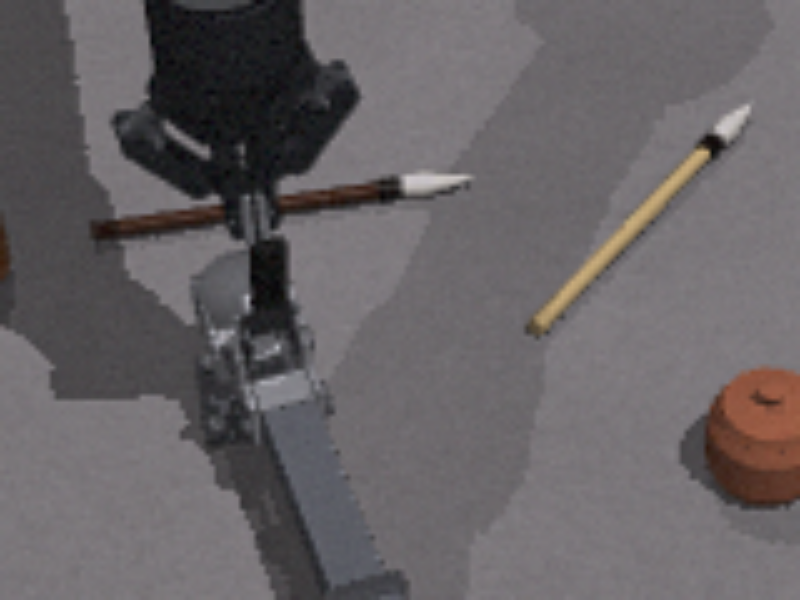

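Call:
servo_tool(
  increments=[
    {"dp": [-0.01, -0.08, 0.001], "angular": [0, 0, 0], "jaw": 1},
    {"dp": [-0.01, -0.14, 0.001], "angular": [0, 0, 0], "jaw": 1},
    {"dp": [-0.005, -0.183, 0.001], "angular": [0, 0, 0], "jaw": 1},
    {"dp": [0.018, -0.223, 0.001], "angular": [0, 0, 0], "jaw": 1},
    {"dp": [0.045, -0.261, 0.001], "angular": [0, 0, 0], "jaw": 1},
    {"dp": [0.075, -0.295, 0.001], "angular": [0, 0, 0], "jaw": 1},
    {"dp": [0.108, -0.327, 0.001], "angular": [0, 0, 0], "jaw": 1},
    {"dp": [0.108, -0.327, 0.001], "angular": [0, 0, 0], "jaw": 1},
  ],
)

```text
time: 23.25
ee_pos: [636.6, -120.7, 172.9]
tcp_rot: [[0.001, -0.911, -0.412], [0.001, -0.412, 0.911], [-1.0, -0.001, 0.001]]
wrist_force: [-0.2, 0.2, 0.5]
finger_gap: 0.002
```

```bash
python3 - <<'E'
from h import *
st()
p=ctrl.get_image("wrist"); cv2.imwrite("pics/t_wrist.png",p["image"])
q=ctrl.get_image("scene"); cv2.imwrite("pics/t_scene.png",cv2.resize(q["image"][180:300,210:370],(800,600)))
print(dome(p,np.array([530,-171,107.]),20))
L=[]
for a in (.55,.45,.38,.34,.31):
    c=92*np.array([np.cos(a),np.sin(a)])+5*np.array([-np.sin(a),np.cos(a)])
    L.append((own(58+c[0]-11,1,97+c[1]+17),RD))
rows(L)
E
```

```text
t 23.25 p [ 636.6 -120.7  172.9] F [-0.2  0.2  0.5] gap 0.002
[[0.001, -0.911, -0.412], [0.001, -0.412, 0.911], [-1.0, -0.001, 0.001]]
(array([ 530.1, -170.7,   53.5,   53.7]), 6046)
[ 641.5 -118.9  166.3] dp [0.035, -0.029, -0.001] ang [-0.0004, 0.0001, 0.0002]
[ 645.9 -116.9  158.5] dp [0.074, -0.053, -0.001] ang [-0.0004, 0.0001, 0.0002]
[ 648.6 -115.7  152.8] dp [0.103, -0.068, -0.001] ang [-0.0004, 0.0001, 0.0002]
[ 649.9 -115.1  149.4] dp [0.119, -0.075, -0.001] ang [-0.0004, 0.0001, 0.0002]
[ 650.9 -114.7  146.8] dp [0.132, -0.08, -0.001] ang [-0.0004, 0.0001, 0.0002]
```

View pics/t_wrist.png

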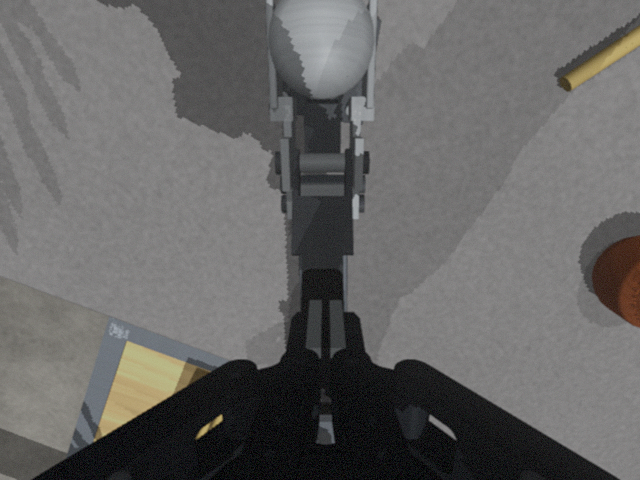

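View pics/t_scene.png

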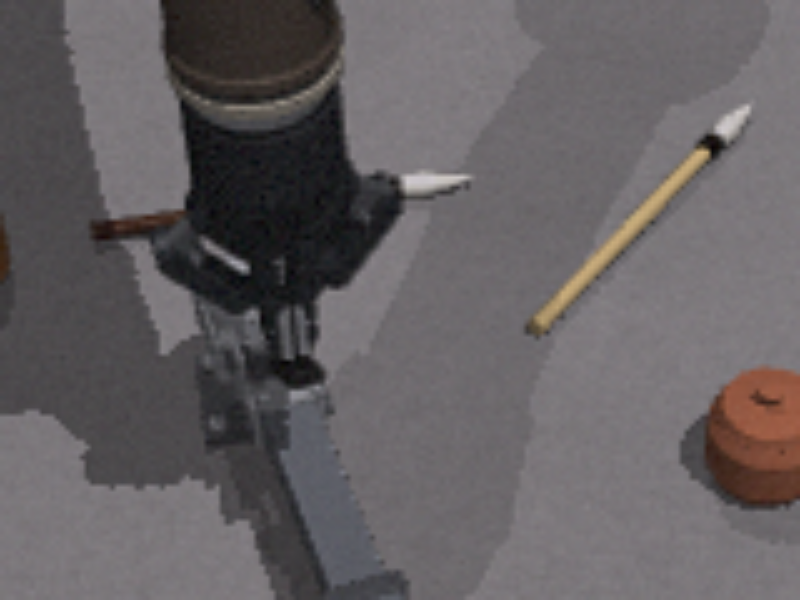

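The handle is following down under the fingertips (grip at (322,285)) and the coupler is unmoved. I continue to the stop.

Call:
servo_tool(
  increments=[
    {"dp": [0.035, -0.029, 0], "angular": [0, 0, 0], "jaw": 1},
    {"dp": [0.074, -0.053, 0], "angular": [0, 0, 0], "jaw": 1},
    {"dp": [0.1, -0.068, 0], "angular": [0, 0, 0], "jaw": 1},
    {"dp": [0.11, -0.073, 0], "angular": [0, 0, 0], "jaw": 1},
    {"dp": [0.11, -0.073, 0], "angular": [0, 0, 0], "jaw": 1},
  ],
)

```text
time: 23.98
ee_pos: [649.4, -115.0, 151.0]
tcp_rot: [[0.0, -0.911, -0.411], [0.001, -0.411, 0.911], [-1.0, -0.001, 0.001]]
wrist_force: [-0.2, -0.4, 0.5]
finger_gap: -0.0
```

```bash
python3 - <<'E'
from h import *
st()
E
```

```text
t 23.98 p [ 649.4 -115.   151. ] F [-0.2 -0.4  0.5] gap -0.0
[[0.0, -0.911, -0.411], [0.001, -0.411, 0.911], [-1.0, -0.001, 0.001]]
```

Call:
servo_tool(
  increments=[
    {"dp": [0.008, -0.003, 0], "angular": [0, 0, 0], "jaw": 1},
    {"dp": [0.016, -0.006, 0], "angular": [0, 0, 0], "jaw": 1},
    {"dp": [0.022, -0.008, 0], "angular": [0, 0, 0], "jaw": 1},
  ],
)

```text
time: 24.35
ee_pos: [650.9, -114.2, 146.6]
tcp_rot: [[0.0, -0.911, -0.411], [0.001, -0.411, 0.911], [-1.0, -0.001, 0.001]]
wrist_force: [0.2, -1.2, 2.0]
finger_gap: 0.005
```

Call:
servo_tool(
  increments=[
    {"dp": [0.006, 0, 0], "angular": [0, 0, 0], "jaw": 1},
    {"dp": [0.012, 0, 0], "angular": [0, 0, 0], "jaw": 1},
  ],
)

```text
time: 24.6
ee_pos: [651.3, -114.0, 144.4]
tcp_rot: [[0.001, -0.911, -0.411], [0.002, -0.411, 0.911], [-1.0, -0.002, 0.001]]
wrist_force: [0.6, -0.2, 2.6]
finger_gap: 0.004
```

```bash
python3 - <<'E'
from h import *
st()
p=ctrl.get_image("wrist"); cv2.imwrite("pics/u_wrist.png",p["image"])
prof(p,lo=100,hi=190)
E
```

```text
t 24.6 p [ 651.3 -114.   144.4] F [ 0.6 -0.2  2.6] gap 0.004
[[0.001, -0.911, -0.411], [0.002, -0.411, 0.911], [-1.0, -0.002, 0.001]]
100 969 b [-14.   15.4] z [111.  112.2 113.8]
106 781 b [-13.6  14.8] z [112.5 114.2 115.8]
112 1430 b [-14.4  18.4] z [115.6 120.3 217.4]
118 15398 b [-29.9  29.3] z [174.9 200.1 216. ]
124 11042 b [-30.6  30. ] z [139.  180.3 211. ]
130 1708 b [-31.7  30. ] z [123.1 184.3 197.8]
136 1466 b [-31.7  31.3] z [165.5 184.5 198. ]
142 2439 b [-31.7  31.7] z [175.8 187.  194.9]
148 98 b [-14.1  15.9] z [85.2 86.3 87.7]
154 30 b [-13.6  15.4] z [85.6 86.3 87.3]
172 29 b [0.2 4.2] z [136.1 136.6 137.4]
```

View pics/u_wrist.png

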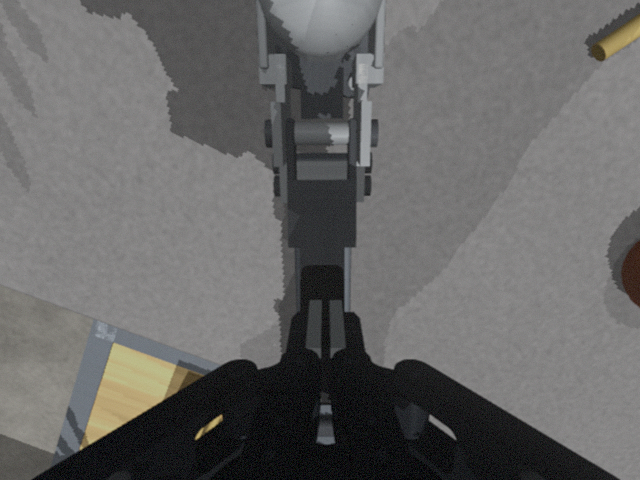

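Call:
servo_tool(
  increments=[
    {"dp": [0.007, 0, 0], "angular": [0, 0, 0], "jaw": 1},
    {"dp": [0.014, 0, 0], "angular": [0, 0, 0], "jaw": 1},
  ],
)

```text
time: 24.9
ee_pos: [651.6, -114.0, 143.6]
tcp_rot: [[0.002, -0.911, -0.411], [0.001, -0.411, 0.911], [-1.0, -0.002, -0.0]]
wrist_force: [-7.0, 0.1, 21.5]
finger_gap: -0.002
```

Call:
servo_tool(
  increments=[
    {"dp": [0.007, 0, 0], "angular": [0, 0, 0], "jaw": 1},
    {"dp": [0.007, 0, 0], "angular": [0, 0, 0], "jaw": 1},
  ],
)

```text
time: 25.15
ee_pos: [651.6, -114.0, 143.8]
tcp_rot: [[0.003, -0.912, -0.411], [-0.0, -0.411, 0.912], [-1.0, -0.003, -0.001]]
wrist_force: [-4.9, 0.1, 14.2]
finger_gap: -0.001
```

Stop reached at 21 N (about 20 N estimated on the ball). I back off and look at the handle.

Call:
servo_tool(
  increments=[
    {"dp": [-0.2, 0.05, 0], "angular": [0, 0, 0], "jaw": 1},
    {"dp": [-0.4, 0.25, 0], "angular": [0, 0, 0], "jaw": 0},
    {"dp": [-0.4, 0.45, 0], "angular": [0, 0, 0], "jaw": -1},
    {"dp": [-0.35, 0.65, 0], "angular": [0, 0, 0], "jaw": -1},
    {"dp": [-0.35, 0.65, 0], "angular": [0, 0, 0], "jaw": -1},
  ],
)

```text
time: 25.78
ee_pos: [529.5, -169.7, 212.4]
tcp_rot: [[-0.001, -0.913, -0.408], [-0.002, -0.408, 0.913], [-1.0, 0.002, -0.001]]
wrist_force: [-0.3, -0.3, -0.8]
finger_gap: 0.846
```

```bash
python3 - <<'E'
from h import *
st()
p=ctrl.get_image("wrist"); cv2.imwrite("pics/v_wrist.png",p["image"])
print(dome(p,np.array([530,-171,107.]),20))
prof(p,lo=-30,hi=190,w=11)
q=ctrl.get_image("scene"); print("scene"); prof(q,lo=60,hi=190,w=9)
rows([(own(1,0,130),RD),(own(1,0,78),RD)])
E
```

```text
t 25.77 p [ 529.5 -169.7  212.4] F [-0.3 -0.3 -0.8] gap 0.846
[[-0.001, -0.913, -0.408], [-0.002, -0.408, 0.913], [-1.0, 0.002, -0.001]]
(array([ 530. , -170.6,   52.9,   54.3]), 2663)
-24 574 b [-10.4  10.6] z [ 71.5  95.8 101.9]
-18 338 b [-10.9  10.6] z [102.1 103.9 105.4]
-12 322 b [-10.4  10.6] z [104.4 105.6 106.9]
-6 285 b [-10.4  10.6] z [105.5 106.6 107.6]
0 285 b [-10.5  10.6] z [106.  106.8 107.9]
6 273 b [-10.6  10.7] z [105.7 106.5 107.7]
12 234 b [-10.8  10.7] z [104.3 105.4 106.7]
18 198 b [-10.4  10.8] z [101.6 103.8 104.9]
24 65 b [-9.7 10.1] z [ 97.9  99.4 101.1]
42 165 b [-10.2  10.7] z [63.3 64.2 65.2]
48 184 b [-10.3  10.7] z [63.4 64.1 65.1]
54 322 b [-10.4  10.4] z [ 96.  100.7 103.2]
60 109 b [-10.4  10.4] z [101.4 102.2 103.3]
66 9 b [-11.    7.3] z [60.8 64.4 95.7]
72 344 b [-10.9  10.9] z [61.3 88.7 90.6]
78 436 b [-10.7  10.4] z [ 89.2 104.7 108.3]
84 424 b [-10.7  10.4] z [ 89.1 107.5 109.5]
90 248 b [-10.8  10.4] z [108.8 109.8 111. ]
96 246 b [-10.8  10.3] z [110.3 111.3 112.8]
102 259 b [-10.9  10.3] z [111.8 113.2 114.8]
108 234 b [-8.7 10.3] z [114. 
[... 464 characters left out ...]
.6  7.3] z [ 85.7 113.  115.9]
120 12 b [-8.8  5.2] z [ 86.  118.8 120.9]
126 12 b [-8.8  7.8] z [ 85.  121.6 124.9]
132 11 b [-7.4  6.6] z [ 86.8 122.2 125.3]
138 15 b [-8.7  8.2] z [ 86.4 122.5 126.8]
144 21 b [-7.9  7.9] z [ 83.4  87.1 130.1]
150 19 b [-8.7  8. ] z [ 84.7  87.2 131.5]
156 24 b [-8.2  8.1] z [ 84.   87.7 132.7]
162 21 b [-8.   7.9] z [ 83.1  86.1 134.5]
168 18 b [-8.5  7.7] z [ 83.6 130.9 135.4]
174 34 b [-8.6  7.3] z [ 86.2 130.1 136.9]
180 11 b [-7.5  8. ] z [84.5 86.  88.7]
186 13 b [-8.2  6.5] z [84.  85.4 88.5]
[ 531.  -170.2  130. ] dp [0.417, 0.014, -0.007] ang [-0.0005, -0.0002, 0.0004]
[ 531.  -170.2   78. ] dp [0.677, 0.014, -0.007] ang [-0.0005, -0.0002, 0.0004]
```

View pics/v_wrist.png

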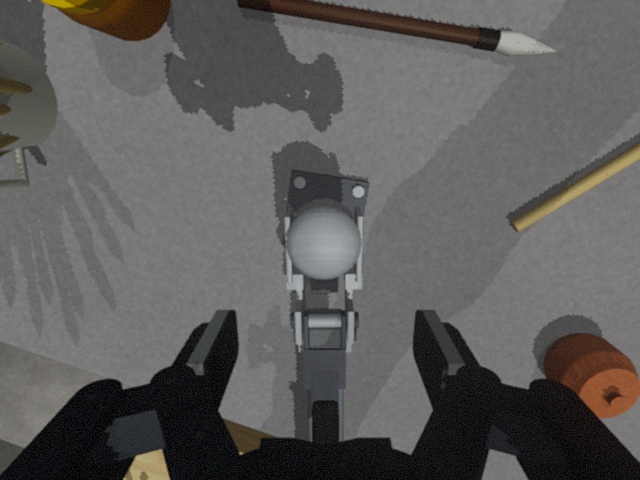

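The handle's slope is 0.30 rad, so the lever is at about 0, and the coupler is still home. I take the cheeks again.

Call:
servo_tool(
  increments=[
    {"dp": [0.05, 0.014, -0.006], "angular": [0, 0, 0], "jaw": -1},
    {"dp": [0.2, 0.014, -0.006], "angular": [0, 0, 0], "jaw": -1},
    {"dp": [0.4, 0.014, -0.006], "angular": [0, 0, 0], "jaw": -1},
    {"dp": [0.55, 0.014, -0.006], "angular": [0, 0, 0], "jaw": -1},
    {"dp": [0.67, 0.014, -0.006], "angular": [0, 0, 0], "jaw": -1},
    {"dp": [0.67, 0.014, -0.006], "angular": [0, 0, 0], "jaw": -1},
  ],
)

```text
time: 26.62
ee_pos: [530.0, -168.8, 77.1]
tcp_rot: [[-0.001, -0.911, -0.412], [0.002, -0.412, 0.911], [-1.0, 0.0, 0.002]]
wrist_force: [0.3, 0.3, -0.2]
finger_gap: 1.004
```

Call:
servo_tool(
  increments=[
    {"dp": [0, 0, 0], "angular": [0, 0, 0], "jaw": 1},
    {"dp": [0, 0, 0], "angular": [0, 0, 0], "jaw": 1},
    {"dp": [0, 0, 0], "angular": [0, 0, 0], "jaw": 1},
    {"dp": [0, 0, 0], "angular": [0, 0, 0], "jaw": 1},
    {"dp": [0, 0, 0], "angular": [0, 0, 0], "jaw": 1},
  ],
)

```text
time: 27.25
ee_pos: [531.3, -169.3, 78.4]
tcp_rot: [[0.002, -0.911, -0.412], [0.001, -0.412, 0.911], [-1.0, -0.002, 0.0]]
wrist_force: [1.9, -2.1, 6.1]
finger_gap: 0.623
```

```bash
python3 - <<'E'
from h import *
s=st(); print(s["moment"])
p=ctrl.get_image("wrist"); cv2.imwrite("pics/w_wrist.png",p["image"])
print(dome(p,np.array([530,-171,107.]),20))
E
```

```text
t 27.25 p [ 531.3 -169.3   78.4] F [ 1.9 -2.1  6.1] gap 0.623
[[0.002, -0.911, -0.412], [0.001, -0.412, 0.911], [-1.0, -0.002, 0.0]]
[-0.5 -0.3  0.3]
(array([ 523.6, -174.6,  120.5,   20.6]), 11625)
```

View pics/w_wrist.png

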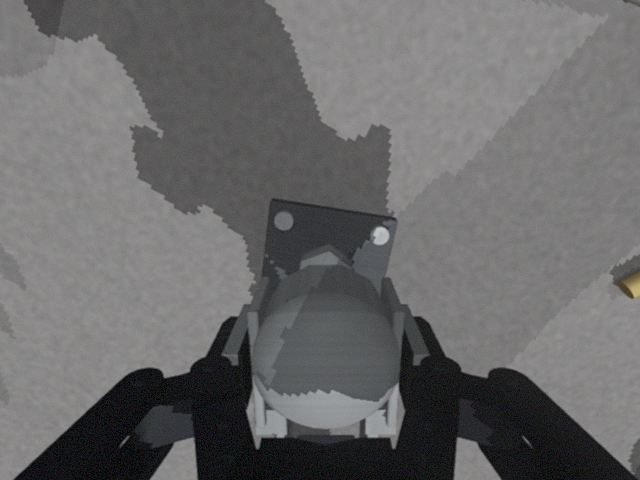

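Call:
servo_tool(
  increments=[
    {"dp": [-0.005, 0, 0], "angular": [0, 0, 0], "jaw": 1},
    {"dp": [-0.008, 0, 0], "angular": [0, 0, 0], "jaw": 1},
    {"dp": [-0.008, 0, 0], "angular": [0, 0, 0], "jaw": 1},
  ],
)

```text
time: 27.68
ee_pos: [531.0, -169.1, 79.4]
tcp_rot: [[0.001, -0.911, -0.412], [0.001, -0.412, 0.911], [-1.0, -0.001, 0.001]]
wrist_force: [4.2, -0.5, -10.1]
finger_gap: 0.621
```

Call:
servo_tool(
  increments=[
    {"dp": [-0.004, 0, 0], "angular": [0, 0, 0], "jaw": 1},
    {"dp": [-0.004, 0, 0], "angular": [0, 0, 0], "jaw": 1},
  ],
)

```text
time: 27.92
ee_pos: [530.9, -169.2, 79.6]
tcp_rot: [[0.001, -0.911, -0.412], [0.002, -0.412, 0.911], [-1.0, -0.001, 0.002]]
wrist_force: [5.8, 0.0, -15.0]
finger_gap: 0.621
```

Call:
servo_tool(
  increments=[
    {"dp": [-0.008, 0.001, 0], "angular": [0, 0, 0], "jaw": 1},
    {"dp": [-0.008, 0.001, 0], "angular": [0, 0, 0], "jaw": 1},
  ],
)

```text
time: 28.18
ee_pos: [530.9, -169.2, 79.9]
tcp_rot: [[0.001, -0.911, -0.412], [0.003, -0.412, 0.911], [-1.0, -0.002, 0.003]]
wrist_force: [9.3, -1.0, -22.2]
finger_gap: 0.623
```

Call:
servo_tool(
  increments=[
    {"dp": [-0.006, 0, 0], "angular": [0, 0, 0], "jaw": 1},
    {"dp": [-0.006, 0, 0], "angular": [0, 0, 0], "jaw": 1},
    {"dp": [-0.006, 0, 0], "angular": [0, 0, 0], "jaw": 1},
    {"dp": [-0.006, 0, 0], "angular": [0, 0, 0], "jaw": 1},
  ],
)

```text
time: 28.68
ee_pos: [530.9, -169.2, 79.9]
tcp_rot: [[0.001, -0.911, -0.412], [0.004, -0.412, 0.911], [-1.0, -0.002, 0.003]]
wrist_force: [7.7, -0.2, -21.0]
finger_gap: 0.622
```

```bash
python3 - <<'E'
from h import *
s=st(); print(s["moment"])
p=ctrl.get_image("wrist"); X,u,v=cloud(p)
m=np.hypot(X[:,0]-530,X[:,1]+171)<9; print(np.percentile(X[m,2],[5,25,50,75,95]))
prof(p,lo=20,hi=80,w=22)
E
```

```text
t 28.68 p [ 530.9 -169.2   79.9] F [  7.7  -0.2 -21. ] gap 0.622
[[0.001, -0.911, -0.412], [0.004, -0.412, 0.911], [-1.0, -0.002, 0.003]]
[-0.7 -1.7  0. ]
[107.1 107.7 108.1 108.4 109.1]
20 202 b [-21.9  10.8] z [ 92.9 104.7 105.6]
26 297 b [-21.8  21.8] z [90.  91.  93.5]
32 426 b [-21.6  21.8] z [89.9 90.7 91.7]
38 185 b [-21.1  21.6] z [89.5 90.6 91.4]
44 41 b [-14.8  18.4] z [75.1 80.5 86.5]
50 64 b [-14.8  18.4] z [69.4 74.3 80.3]
56 52 b [-14.8  18.4] z [65.  69.6 74.5]
62 39 b [-14.8  18.4] z [60.8 65.3 69.6]
68 446 b [-12.  16.] z [59.3 61.4 64.2]
```

The coupler has risen 1.4 mm and then gone stiff. It is held at 21–22 N, about 13–14 N over the bar's weight of roughly 8 N. I set it back.

Call:
servo_tool(
  increments=[
    {"dp": [-0.002, 0, 0], "angular": [0, 0, 0], "jaw": 1},
    {"dp": [0.002, 0, 0], "angular": [0, 0, 0], "jaw": 1},
    {"dp": [0.005, 0, 0], "angular": [0, 0, 0], "jaw": 1},
    {"dp": [0.007, 0, 0], "angular": [0, 0, 0], "jaw": 1},
    {"dp": [0.007, 0, 0], "angular": [0, 0, 0], "jaw": 1},
  ],
)

```text
time: 29.35
ee_pos: [530.9, -169.2, 78.7]
tcp_rot: [[0.001, -0.911, -0.412], [0.004, -0.412, 0.911], [-1.0, -0.002, 0.003]]
wrist_force: [2.3, 0.0, -4.8]
finger_gap: 0.621
```

Call:
servo_tool(
  increments=[
    {"dp": [0.002, 0, 0], "angular": [0, 0, 0], "jaw": 1},
    {"dp": [0.003, 0, 0], "angular": [0, 0, 0], "jaw": 1},
    {"dp": [0.003, 0, 0], "angular": [0, 0, 0], "jaw": 1},
  ],
)

```text
time: 29.72
ee_pos: [531.0, -169.3, 78.6]
tcp_rot: [[0.001, -0.911, -0.412], [0.003, -0.412, 0.911], [-1.0, -0.002, 0.003]]
wrist_force: [-1.1, -0.0, 3.5]
finger_gap: 0.622
```

Seated: the hand now bears 3.5 N upward. I open and leave.

Call:
servo_tool(
  increments=[
    {"dp": [0, 0, 0], "angular": [0, 0, 0], "jaw": 0},
    {"dp": [0, 0, 0], "angular": [0, 0, 0], "jaw": -1},
    {"dp": [0, 0, 0], "angular": [0, 0, 0], "jaw": -1},
    {"dp": [0, 0, 0], "angular": [0, 0, 0], "jaw": -1},
    {"dp": [-0.2, 0, 0], "angular": [0, 0, 0], "jaw": -1},
    {"dp": [-0.45, 0, 0], "angular": [0, 0, 0], "jaw": -1},
    {"dp": [-0.75, 0.05, 0], "angular": [0, 0, 0], "jaw": -1},
    {"dp": [-0.75, 0.05, 0], "angular": [0, 0, 0], "jaw": -1},
  ],
)

```text
time: 30.72
ee_pos: [523.7, -174.3, 233.1]
tcp_rot: [[0.008, -0.911, -0.411], [0.0, -0.411, 0.912], [-1.0, -0.007, -0.003]]
wrist_force: [0.3, -0.6, 0.0]
finger_gap: 1.0
```

```bash
python3 - <<'E'
from h import *
st()
p=ctrl.get_image("wrist"); cv2.imwrite("pics/x_wrist.png",p["image"])
print(dome(p,np.array([530,-171,107.]),20))
prof(p,lo=-6,hi=190,w=11)
q=ctrl.get_image("scene"); cv2.imwrite("pics/x_scene.png",q["image"])
print("scene");prof(q,lo=100,hi=190,w=9,st_=12,zl=105)
E
```

```text
t 30.73 p [ 523.7 -174.3  233.1] F [ 0.3 -0.6  0. ] gap 1.0
[[0.008, -0.911, -0.411], [0.0, -0.411, 0.912], [-1.0, -0.007, -0.003]]
(array([ 529.3, -169.6,   53.2,   54. ]), 2249)
-6 250 b [-10.7  10.7] z [105.6 106.5 107.7]
0 238 b [-10.8  10.8] z [106.  106.7 107.9]
6 232 b [-10.9  10.9] z [105.5 106.5 107.5]
12 201 b [-10.3  10.3] z [104.5 105.4 106.9]
18 156 b [-10.4  10.3] z [101.5 103.7 105. ]
24 54 b [-9.1  9.8] z [ 97.3  99.2 101. ]
42 134 b [-8.7 10.2] z [63.2 64.2 65.2]
48 147 b [-8.8 10.3] z [63.3 64.2 65.3]
54 286 b [-10.9  10.9] z [ 96.1 101.  103.2]
60 103 b [-10.9  10.8] z [101.7 102.3 104.1]
66 19 b [-11.    9.9] z [ 62.9 103.6 105.6]
72 274 b [-10.3  10.6] z [61.5 89.  90.9]
78 378 b [-10.1  10.7] z [ 89.4 105.4 108.3]
84 340 b [-10.2  10.8] z [ 89.1 107.8 109.6]
90 205 b [-10.3  11. ] z [108.8 109.8 111. ]
96 214 b [-10.4  10.2] z [110.4 111.4 112.9]
102 216 b [-10.3  11. ] z [111.7 113.2 114.8]
108 186 b [-8.  10.2] z [113.9 115.1 116.5]
114 259 b [-8.  10.2] z [116.1 118.7 121.4]
120 192 b [-8. 11.] z [120.  121.6 123.2]
126 196 b [-9.8 10.2] z [121.7 123.5 125.2]
132 198 b [-10.7  11. ] z [123.3 125.2 127. ]
138 208 b [-10.7  10.8] z [125.  127.3 128.8]
144 198 b [-10.9  11. ] z [127.  128.9 130.5]
150 202 b [-10.9  10.2] z [129.  130.9 132.5]
156 47 b [-10.1   9.5] z [111.9 131.4 132.9]
scene
100 17 b [-7.4  8.5] z [108.6 110.4 114.9]
112 10 b [-6.8  6.7] z [113.1 114.9 119.1]
124 18 b [-8.6  8. ] z [119.7 121.9 124.4]
136 17 b [-8.5  7.5] z [123.8 125.3 127.4]
148 16 b [-8.1  7.3] z [127.  130.  131.7]
160 21 b [-8.2  8.6] z [131.4 132.7 134.8]
172 28 b [-8.2  8.1] z [130.  133.3 136.9]
```

View pics/x_wrist.png

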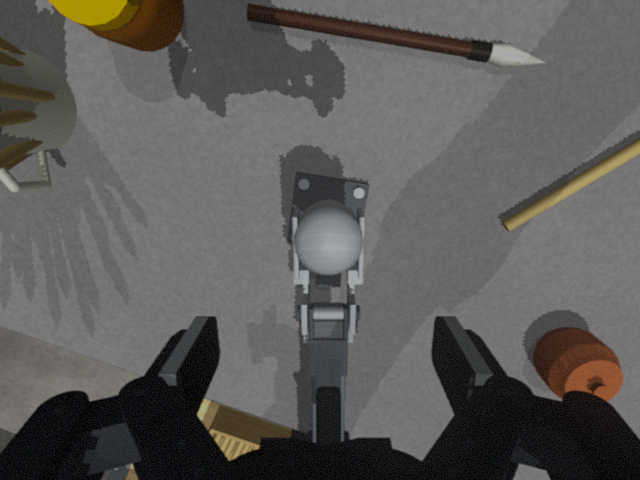

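View pics/x_scene.png

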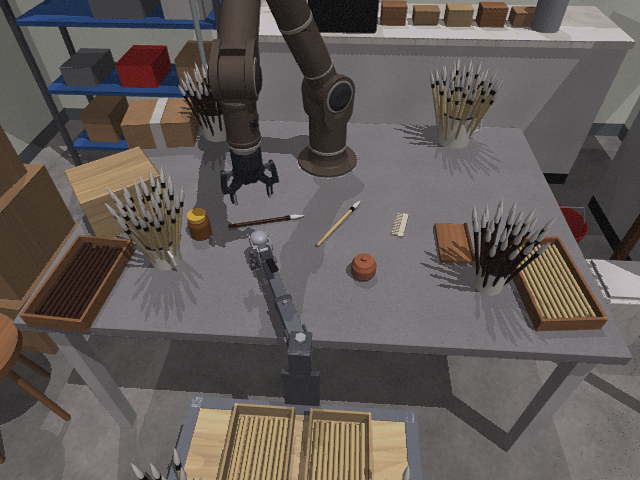

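Cap top at 106.8 mm, grip slope 0.31 rad, hand clear, bench things where they were. I hand in.

```bash
python3 - <<'E'
from h import *
print(ctrl.finish_job()); st()
E
```

```text
the job is handed in; nothing more can be done
None
the job is handed in; nothing more can be done
```

The trolley is coupled and I handed the job in at about 31 s of the 72 s allowed; the hand-in reports no verdict.

**What I did:**
- **Handle up:** I raised it in two grips to about 0.9 rad. The first grip stopped at about 0.65 rad with a wrist joint at its limit.
- **Coupler on:** I carried it over and lowered it onto the ball. The front rim touched the ball on the way down, so I shifted the coupler 1.5 mm and went on.
- **Locked:** I pressed the handle to its stop with about 21 N at the grip, which I estimate as about 20 N on the ball.
- **Catch proved:** I tugged up to 21–22 N against about 8 N of bar weight. That puts about 13–14 N on the jaw, held for more than 0.5 s. The coupler rose 1.4 mm and then went stiff.
- **Let go:** I set it back down, opened the hand and moved clear.

**Last checks:**
- The cap top was at 106.8 mm, against 107 mm when home.
- The handle sloped at about 0.31 rad, against 0.30 with the handle on its stop.
- The hand was well clear with no force on the wrist.
- The brushes, pot and other things looked unmoved in the pictures. I compared them by eye, not by measurement.

**Disagreements:**
- My early estimate of where the hand held the coupler was about 8 mm off in height. I caught this from the contact force and the cap height.
- The final dome fit put the coupler's centre about 1 mm from the earlier fits, which is within calibration error.

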